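# Bait an egg trap with feed nuggets, guavas and a slat bundle

### The arm

A 6-joint arm with a two-finger parallel gripper is mounted at the origin on the work surface. World frame = base frame: x ahead of the robot, y to its left, z up, the work surface at z = 0. Lengths are in m, angles in rad, forces in N, time in s.
With the tool pointing down it reaches from about 0.375 to 0.9 m from the base axis. Payload 3.1 kg.
Tool frame: the origin (TCP) lies midway between the tips of the shut fingers; the grasp point (between the pads) lies 19 mm behind it; x points along the fingers, z is the direction in which the jaws open and shut, and the axes are right-handed (so a half turn about x gives the same grasp; the last joint's range is limited). The gripper opens to 85 mm and grips with 20 to 120 N. Pads are 22 mm wide; open, the fingers measure 114 mm over their backs; the gripper's body (76 mm by 85 mm) begins 54 mm behind the grasp point. The pads swing forward as they close: fully open they stand 13 mm farther back than shut.
Start: joints at [-1.292, 0.527, 1.433, -0, 1.181, -0.178], TCP at [0.276, -0.561, 0.231] pointing down, gripper open.
Joint ranges: [-3.08, 3.08], [-0.75, 2.2], [0.22, 2.44], [-1.43, 4.57], [0, 2.65], [-2.85, 2.85]. Speed limits (rad/s): [2.79, 2.79, 3.14, 3.14, 3.14, 3.14].

### API

Orientations are given as a unit quaternion [x, y, z, w].
In Python, from station import telemetry, optics, manip gives the robot as it stands.
- The arm moves only by the tool step_arm, never from a script. Its argument "commands" is a list of rows, each a list of 4 numbers: the shift along the tool's x, y, z in m, then the turn about the tool's x in rad. A call has 1 to 8 rows; each row is the pose to reach, as a shift and turn from the pose measured when the call began, along the tool's axes at that moment; what a row does not reach only later rows make up. A row lasts 1/12 s, in which the tool goes at most 41.7 mm and 7.16 degrees, less where a joint would pass 70% of its speed; a pose out of reach is approached as far as the arm can. A call with a gripper value outside its range is refused whole. "jaw" is the finger opening in m, from 0 to 0.0854, set as the call begins (left out, the last holds). The fingers move at their own pace and stop on an object; "grip_force" is the grip in N (left out, the last holds). Time passes only in rows, so rows that repeat a pose let the fingers close. It gives the time, the measured TCP pose, the force and the opening at its end, in the units of the state.
- telemetry.sense(): the state, without advancing time (a new reading comes with each control period).
- optics.snapshot(name): name is "side" or "top"; returns the picture (420x560x3 uint8, red, green, blue); there is no depth.
- optics.camera_params(name): a dict with "mtx" (3x3 intrinsics, pixels), "origin" and "attitude" of the camera in the world. Camera axes: x right, y down, z forward; pixel columns grow to the right and rows downward; lengths in m; the calibration is good to about 2 mm. A picture is of the moment at which its call begins. camera_params takes no time and is no camera call.
- manip.sign_off(): hands the job in, once; it reports no verdict.
The state is a dict: "t": time; "q": joint angles; "qd": joint speeds; "tau": joint torques, N m; "tcp_pos": TCP position; "tool_rot": TCP orientation; "force": force on the tool from outside, world axes, zero at the start; "ft_torque": the same for the moment, N m; "finger_gap": opening from 0.0 (shut) to 1.0 (fully open).
Only numpy, scipy, OpenCV 4.12 (cv2) and the standard library are available. Lean on these libraries where they do the work, as an engineer would, in place of code of your own. Each camera call takes 0.05 s, during which the arm holds its last target.

### The job

Get this egg trap ready: with the green scoop, scoop all the feed nuggets out of the black tray and tip them into the grey round tub (fingers off the nuggets in the tray; only one that has spilt outside it may be picked up by hand). When they are all in, lower every guava gently into the tub on top of them, without dropping it in, then lay the strapped slat bundle level across the middle of the tub's rim. Leave the scoop lying upright and flat on its plywood board, and do not disturb the tin or the brush.

Things in the scene. Friction and masses are not known exactly. Their poses are not given: they have to be found in the camera images.
- tub: Round grey plastic tub, fixed to the table: 110 mm tall, outer radius 86 mm at the foot and 100 mm at the rim, wall 4 mm, floor 5 mm thick. Origin: centre of its underside on the table; z up.
- tub_mouth (a point): Centre of the tub's open mouth, at rim height, 110 mm above the table.
- tray: Shallow black open feed tray, fixed: 280 x 130 mm outside, 32 mm tall, walls and floor 4 mm, slippery (friction about 0.3). Origin: centre of its underside; x along its length. Nuggets start at x -10 to 100 mm; the -x part is empty, room to set the 95 mm scoop blade down behind them. The +x end wall (inner face at x 136 mm) backs them when the scoop is pushed under them along +x.
- board: Plywood board lying fixed on the table, 380 x 200 x 6 mm, on which the scoop lies and belongs. Origin: centre of its underside; x along its length.
- scoop: Green plastic feed scoop, 120 g: flat blade 95 mm long (x), 84 mm wide (79 inside), 2.2 mm thick, square-edged lip, side walls rising from 7 mm at the lip to 46 mm, back wall 52 mm; a level handle runs back from the top of the back wall. Origin: centre of the blade's underside; x forward to the lip, z up when it lies upright. Blade slippery (friction 0.3).
- scoop_grip (a point): Middle of the scoop's handle, 110 mm behind the blade's centre and 56 mm above the blade's underside; the handle is a bar 22 mm wide, 22 mm tall, 118 mm long along the scoop's x (from 47 to 165 mm behind the blade's centre). Axes as the scoop's.
- scoop_lip (a point): Middle of the scoop's front lip, at its underside, 47.5 mm ahead of the blade's centre. Axes as the scoop's.
- nugget0: Pressed feed nugget: brown three-lobed lump, rounded all over, about 30 mm across and 19 mm thick, 14 g, lying flat; origin at its centre (z through its thickness). 4 to 6 of the six are there.
- nugget1: Pressed feed nugget: brown three-lobed lump, rounded all over, about 30 mm across and 19 mm thick, 14 g, lying flat; origin at its centre (z through its thickness). 4 to 6 of the six are there.
- nugget2: Pressed feed nugget: brown three-lobed lump, rounded all over, about 30 mm across and 19 mm thick, 14 g, lying flat; origin at its centre (z through its thickness). 4 to 6 of the six are there.
- nugget3: Pressed feed nugget: brown three-lobed lump, rounded all over, about 30 mm across and 19 mm thick, 14 g, lying flat; origin at its centre (z through its thickness). 4 to 6 of the six are there.
- nugget4: Pressed feed nugget: brown three-lobed lump, rounded all over, about 30 mm across and 19 mm thick, 14 g, lying flat; origin at its centre (z through its thickness). 4 to 6 of the six are there.
- nugget5: Pressed feed nugget: brown three-lobed lump, rounded all over, about 30 mm across and 19 mm thick, 14 g, lying flat; origin at its centre (z through its thickness). 4 to 6 of the six are there.
- fruit0: Ripe guava: yellow-green, 54 mm across and 54 mm tall, flattened on the underside so that it stands, 75 g; stands on the table at the start (centre 27 mm up). 2 or 3 of the three are there. Origin at its centre.
- fruit1: Ripe guava: yellow-green, 54 mm across and 54 mm tall, flattened on the underside so that it stands, 75 g; stands on the table at the start (centre 27 mm up). 2 or 3 of the three are there. Origin at its centre.
- fruit2: Ripe guava: yellow-green, 54 mm across and 54 mm tall, flattened on the underside so that it stands, 75 g; stands on the table at the start (centre 27 mm up). 2 or 3 of the three are there. Origin at its centre.
- bundle: Egg bundle: three wooden slats one above another with thin spacers, held by two black rubber straps; 250 mm long (along x), 36 mm wide, 30 mm tall, about 160 g. Origin: centre of its underside; z up. The single slats in the pile and boxes are not it.
- tin: Bystander: bare metal tin, 54 mm across, 75 mm tall, standing between the tray and the tub. Origin: centre of its underside.
- brush: Bystander: flat paint brush, 190 mm long, 52 mm wide, 18 mm thick, lying beyond the tray. Origin: on its underside near its middle.

How it is judged:
On the way, in this order (a step that is already met when the one before it is completed fails the run):
1. all the feed nuggets are in the tub (horizontal distance between each of nugget0, nugget1, nugget2, nugget3, nugget4, nugget5 and tub below 0.095 m and height (world z) of each of nugget0, nugget1, nugget2, nugget3, nugget4, nugget5 below 0.1 m), for 0.2 s.
2. all the guavas are in the tub, below its rim (horizontal distance between each of fruit0, fruit1, fruit2 and tub below 0.085 m and height (world z) of each of fruit0, fruit1, fruit2 below 0.09 m), for 0.2 s.
3. the slat bundle lies level across the tub's rim (horizontal distance between bundle and tub below 0.035 m and height (world z) of bundle between 0.104 and 0.118 m and angle between bundle's own z axis and vertical below 0.08 rad), for 0.2 s.
At the end, for the whole second after the job is handed in: All nuggets and guavas present are in the tub (nuggets below 100 mm, guava centres below 90 mm and within 85 mm of its axis); bundle level on the rim (under 0.08 rad), its centre within 35 mm of the axis; scoop upright and flat, blade centre on the board; all at rest (all of step 1 and all of step 2 and all of step 3 and x of scoop in the frame of board between -0.16 and 0.16 m and y of scoop in the frame of board between -0.09 and 0.09 m and z of scoop in the frame of board below 0.012 m and angle between scoop's own z axis and vertical below 0.12 rad and linear speed of each of bundle, scoop below 0.03 m/s); the robot touches nothing.
It fails at once if a guava drops or is thrown into the tub (faster than 0.6 m/s inside it) ((horizontal distance between fruit0 and tub below 0.1 m and height (world z) of fruit0 below 0.12 m and linear speed of fruit0 above 0.6 m/s) or (horizontal distance between fruit1 and tub below 0.1 m and height (world z) of fruit1 below 0.12 m and linear speed of fruit1 above 0.6 m/s) or (horizontal distance between fruit2 and tub below 0.1 m and height (world z) of fruit2 below 0.12 m and linear speed of fruit2 above 0.6 m/s)).
It fails at once if a guava is pressed against the tub with more than 40 N (contact force between any of fruit0, fruit1, fruit2 and tub above 40 N).
It fails at once if a guava goes into the tub while a nugget is still outside it (((horizontal distance between fruit0 and tub below 0.085 m and height (world z) of fruit0 below 0.09 m) or (horizontal distance between fruit1 and tub below 0.085 m and height (world z) of fruit1 below 0.09 m) or (horizontal distance between fruit2 and tub below 0.085 m and height (world z) of fruit2 below 0.09 m)) and horizontal distance between any of nugget0, nugget1, nugget2, nugget3, nugget4, nugget5 and tub above 0.1 m).
It fails at once if the fingers handle a nugget that is in the tray ((contact force between the fingers and nugget0 above 1 N and x of nugget0 in the frame of tray between -0.14 and 0.14 m and y of nugget0 in the frame of tray between -0.065 and 0.065 m and height (world z) of nugget0 below 0.045 m) or (contact force between the fingers and nugget1 above 1 N and x of nugget1 in the frame of tray between -0.14 and 0.14 m and y of nugget1 in the frame of tray between -0.065 and 0.065 m and height (world z) of nugget1 below 0.045 m) or (contact force between the fingers and nugget2 above 1 N and x of nugget2 in the frame of tray between -0.14 and 0.14 m and y of nugget2 in the frame of tray between -0.065 and 0.065 m and height (world z) of nugget2 below 0.045 m) or (contact force between the fingers and nugget3 above 1 N and x of nugget3 in the frame of tray between -0.14 and 0.14 m and y of nugget3 in the frame of tray between -0.065 and 0.065 m and height (world z) of nugget3 below 0.045 m) or (contact force between the fingers and nugget4 above 1 N and x of nugget4 in the frame of tray between -0.14 and 0.14 m and y of nugget4 in the frame of tray between -0.065 and 0.065 m and height (world z) of nugget4 below 0.045 m) or (contact force between the fingers and nugget5 above 1 N and x of nugget5 in the frame of tray between -0.14 and 0.14 m and y of nugget5 in the frame of tray between -0.065 and 0.065 m and height (world z) of nugget5 below 0.045 m)).
It fails at once if the tin or the brush is moved more than 30 mm (distance of any of tin, brush from where it was at the start of the episode above 0.03 m).
Of nugget0, nugget1, nugget2, nugget3, nugget4, nugget5 only 4 to 6 are there at a start; the rules pass over those that are not, and their reading is None.
Of fruit0, fruit1, fruit2 only 2 to 3 are there at a start; the rules pass over those that are not, and their reading is None.
At some moment in a run one of scoop, bundle may be knocked a few centimetres aside while the robot is not near it.
It also fails if it takes over 210 s, if anything falls off the work surface, if the arm or the gripper's body presses on something with over 40 N, if the wrist force passes 120 N, or if a joint passes its speed limit or range.

## Working session

There is one attempt and no reset: what is moved stays moved. The work goes in short steps, Python scripts to look and compute and a tool call to move; the robot and the scene stay as the last step left them, time stands still between calls to the robot, and variables do not carry over. Pictures are saved under pics/ and viewed, and the job is handed in when it is done.

Besides the shell and the picture viewer there is one more tool, called after "Emit:" as name(argument=value, ...) on one line, values as JSON. step_arm: Moves the arm, as the interface text tells. Its arguments: {"type":"object","properties":{"commands":{"type":"array","items":{"type":"array","items":{"type":"number"}}},"jaw":{"type":"number"},"grip_force":{"type":"number"}},"required":["commands"]}

```bash
ls; mkdir -p pics; python3 - <<'E'
from station import telemetry, optics, manip
import cv2,json
for n in("side","top"):
    cv2.imwrite(f"pics/{n}0.png",optics.snapshot(n)[:,:,::-1]); print(n,optics.camera_params(n))
print(telemetry.sense())
E
```

```text
pics
side {'mtx': array([[473.66003461,   0.        , 277.48500082],
       [  0.        , 473.66003461, 212.38122465],
       [  0.        ,   0.        ,   1.        ]]), 'origin': array([ 0.49439589, -1.07663969,  0.86834523]), 'attitude': array([ 0.89096842, -0.07328768,  0.02441663, -0.44744611])}
top {'mtx': array([[476.13570431,   0.        , 271.54865336],
       [  0.        , 476.13570431, 212.63944801],
       [  0.        ,   0.        ,   1.        ]]), 'origin': array([ 0.55817447, -0.07961537,  1.12388673]), 'attitude': array([ 0.71270316, -0.70071169,  0.02466803, -0.02118549])}
{'t': 0.1, 'q': array([-1.29247365e+00,  5.28384133e-01,  1.43377594e+00, -1.48085315e-05,
        1.18140725e+00, -1.78467853e-01]), 'qd': array([ 0.00022637, -0.0015137 , -0.0027915 ,  0.00083605,  0.00017302,
       -0.00231672]), 'tau': array([-5.01298873e-04, -4.43306851e+01, -1.78585571e+01, -2.36435808e-04,
        3.91447407e-03,  4.99557345e-06]), 'tcp_pos': array([ 0.2755289 , -0.56026838,  0.2304242 ]), 'tool_rot': array([ 0.37427107,  0.60074457, -0.37334142,  0.59970269]), 'force': array([-0.3051393 , -0.39193496,  0.75121781]), 'ft_torque': array([-0.04657804, -0.03403843, -0.0392551 ]), 'finger_gap': 0.9986704964575382}
```

View pics/top0.png

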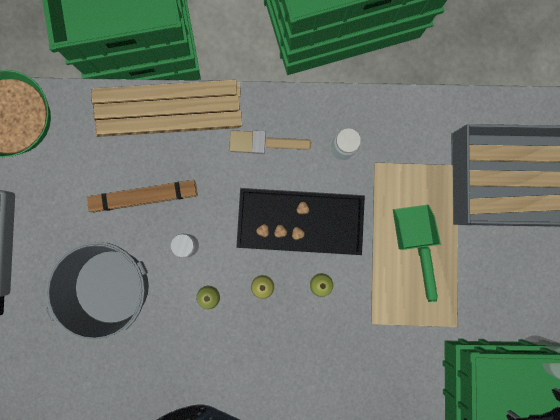

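View pics/side0.png

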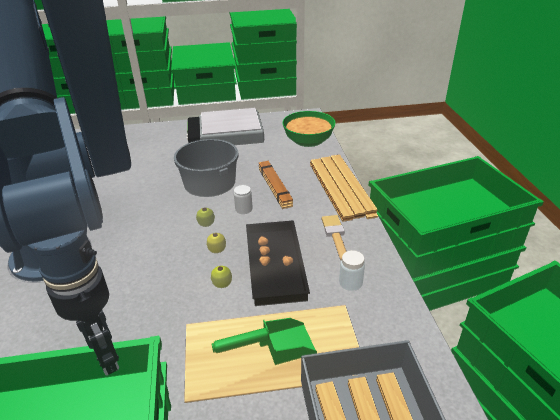

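```bash
cat > h.py <<'E'
from station import telemetry, optics, manip
import cv2, numpy as np
from scipy.spatial.transform import Rotation as R
P={n:optics.camera_params(n) for n in("top","side")}
def ray(n,px):
    p=P[n]; d=np.linalg.inv(p['mtx'])@np.array([px[0],px[1],1.0]); return p['origin'],R.from_quat(p['attitude']).apply(d)
def onz(n,px,z):
    o,d=ray(n,px); return o+d*(z-o[2])/d[2]
def proj(n,X):
    p=P[n]; c=R.from_quat(p['attitude']).inv().apply(np.asarray(X,float)-p['origin']); u=p['mtx']@(c/c[...,2:3] if c.ndim>1 else c/c[2]).T
    return u.T[...,:2]
def tri(pa,pb):
    o1,d1=ray("top",pa);o2,d2=ray("side",pb)
    A=np.stack([d1,-d2],1); s=np.linalg.lstsq(A,o2-o1,rcond=None)[0]
    a=o1+d1*s[0];b=o2+d2*s[1]; return (a+b)/2,np.linalg.norm(a-b)
def snap(n,name=None,crop=None,k=1):
    im=np.ascontiguousarray(optics.snapshot(n)[:,:,::-1])
    if name:
        c=im if crop is None else im[crop[1]:crop[3],crop[0]:crop[2]]
        cv2.imwrite(f"pics/{name}.png",cv2.resize(c,None,fx=k,fy=k,interpolation=cv2.INTER_CUBIC))
    return im
def blobs(im,lo,hi,amin=30,roi=None):
    h=cv2.cvtColor(im,cv2.COLOR_BGR2HSV); m=cv2.inRange(h,np.array(lo),np.array(hi))
    if roi is not None:
        z=np.zeros_like(m); z[roi[1]:roi[3],roi[0]:roi[2]]=255; m&=z
    cs,_=cv2.findContours(m,cv2.RETR_EXTERNAL,cv2.CHAIN_APPROX_NONE)
    out=[]
    for c in cs:
        a=cv2.contourArea(c)
        if a>=amin:
            M=cv2.moments(c); out.append((M['m10']/M['m00'],M['m01']/M['m00'],a,c))
    return m,sorted(out,key=lambda t:-t[2])
def pose():
    s=telemetry.sense(); r=R.from_quat(s['tool_rot']); M=r.as_matrix()
    return s,r,M
def yaw():  # direction of jaw axis (tool z) in world, deg
    M=pose()[2]; return np.degrees(np.arctan2(M[1,2],M[0,2]))
def go(x,y,z,jaw=None):
    """print shift in tool axes to TCP target, and turn about tool x to bring jaw axis to angle jaw(deg, mod 180)"""
    s,r,M=pose(); d=M.T@(np.array([x,y,z])-s['tcp_pos'])
    t=0
    if jaw is not None:
        # rotation about tool x (down) by +a : world yaw changes by -a
        t=-((jaw-yaw()+90)%180-90)
    print("t %.2f tcp"%s['t'],s['tcp_pos'].round(4),"jaw %.1f"%yaw(),"q6 %.2f"%s['q'][5],"xaxis",M[:,0].round(3),"F",s['force'].round(1))
    print("shift",d.round(4),"turn rad %.3f"%np.radians(t),"alt %.3f"%np.radians(t-180*np.sign(t or 1)))
E
python3 - <<'E'
from h import *
np.set_printoptions(suppress=True,precision=4)
go(.4,0,.2,0)
t=cv2.imread('pics/top0.png');s=cv2.imread('pics/side0.png')
# guavas
for n,im in(("top",t),("side",s)):
    m,b=blobs(im,(22,100,50),(38,255,255),60)
    print("guava",n,[(round(x,1),round(y,1),a,onz(n,(x,y),.027).round(3)) for x,y,a,c in b])
    m,b=blobs(im,(5,60,60),(18,255,255),20)
    for x,y,a,c in b[:12]:
        print("brown",n,round(x,1),round(y,1),a,onz(n,(x,y),.0135).round(3), cv2.minAreaRect(c))
m,b=blobs(t,(45,120,30),(80,255,255),60,(365,170,460,330))
for x,y,a,c in b:print("scoop",x,y,a,cv2.minAreaRect(c))
E
python3 - <<'E'
import cv2
t=cv2.imread('pics/top0.png');cv2.imwrite('pics/tz1.png',cv2.resize(t[150:350,40:300],None,fx=3,fy=3,interpolation=cv2.INTER_CUBIC))
cv2.imwrite('pics/tz2.png',cv2.resize(t[150:340,225:475],None,fx=3,fy=3,interpolation=cv2.INTER_CUBIC))
E
```

```text
t 0.10 tcp [ 0.2755 -0.5603  0.2304] jaw -63.8 q6 -0.18 xaxis [-0.001  0.002 -1.   ] F [-0.3 -0.4  0.8]
shift [ 0.0314  0.3588 -0.4479] turn rad -1.114 alt 2.028
guava top [(321.0, 284.7, 368.0, array([ 0.466, -0.2  ,  0.027])), (262.2, 286.6, 367.0, array([ 0.46 , -0.066,  0.027])), (207.9, 297.3, 364.5, array([0.434, 0.058, 0.027]))]
brown top 19.6 115.2 2713.0 [0.851 0.514 0.014] ((23.0, 115.5), (73.0, 46.0), 90.0)
brown top 140.7 195.8 1048.5 [0.665 0.222 0.014] ((141.00404357910156, 195.80291748046875), (16.467260360717773, 70.38255310058594), 80.86982727050781)
brown top 187.5 188.5 229.5 [0.684 0.113 0.014] ((187.6499786376953, 188.5500030517578), (16.263456344604492, 16.404878616333008), 81.8698959350586)
brown top 94.8 202.9 213.5 [0.646 0.329 0.014] ((94.72999572753906, 203.1099853515625), (16.54629898071289, 14.9906644821167), 81.8698959350586)
brown top 262.6 230.4 109.0 [ 0.589 -0.064  0.014] ((262.0, 230.0), (12.0, 12.0), 90.0)
brown top 279.9 231.3 107.5 [ 0.587 -0.105  0.014] ((280.0, 231.0), (12.0, 12.0), 90.0)
brown top 297.4 233.3 107.0 [ 0.583 -0.146  0.014] ((298
[... 2041 characters left out ...]
012939453125, 242.29638671875), (21.794597625732422, 4.5069074630737305), 70.34617614746094)
brown side 320.9 404.9 29.5 [ 0.638 -0.578  0.013] ((320.29827880859375, 403.2232971191406), (33.52566146850586, 1.9058513641357422), 72.34988403320312)
brown side 336.5 246.1 27.5 [ 0.786 -0.125  0.013] ((336.55157470703125, 245.98568725585938), (27.460264205932617, 3.425842046737671), 74.47589111328125)
brown side 339.5 157.8 22.0 [0.916 0.337 0.013] ((339.79052734375, 159.00674438476562), (10.927278518676758, 4.998648643493652), 54.46232223510742)
scoop 418.80720899470896 238.67633928571428 2016.0 ((420.8092346191406, 254.26010131835938), (96.10015106201172, 41.359554290771484), 81.25383758544922)
```

View pics/tz1.png

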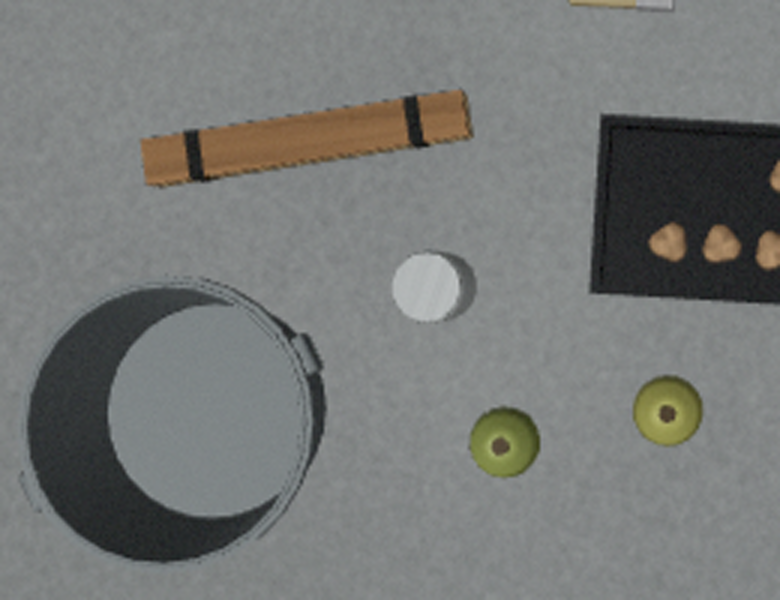

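View pics/tz2.png

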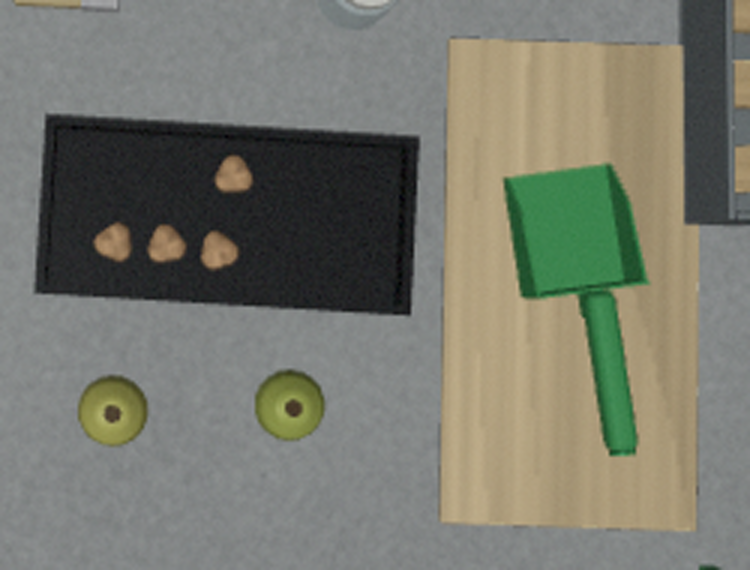

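```bash
python3 - <<'E'
from h import *
np.set_printoptions(suppress=True,precision=4)
c=[onz("top",p,.032) for p in [(240.3,188.3),(364.7,195.7),(361.7,254.7),(237,247.3)]]
print("tray",c,"ctr",np.mean(c,0),"len",np.linalg.norm(c[0]-c[1]),np.linalg.norm(c[1]-c[2]))
d=c[0]-c[1]+c[3]-c[2];T=np.mean(c,0); a=np.arctan2(d[1],d[0]);print("tray +x yaw",np.degrees(a))
ex=np.array([np.cos(a),np.sin(a)]);ey=np.array([-ex[1],ex[0]])
for p in [(262.6,230.4),(279.9,231.3),(297.4,233.3),(302.3,208.1)]:
    X=onz("top",p,.0135);v=X[:2]-T[:2];print("nug",X,v@ex,v@ey)
h0=onz("top",(424,247.3),.073);h1=onz("top",(432.3,301),.073);print("handle",h0,h1,(h0+h1)/2,np.linalg.norm(h0-h1),np.degrees(np.arctan2(*(h0-h1)[1::-1])))
print("lip",onz("top",(393,209.3),.013),onz("top",(428.3,205),.013))
tub=[onz("top",((x)/3+40,y/3+150),.11) for x,y in [(28,425),(165,562),(312,425),(170,278)]];print("tub",tub,np.mean(tub[::2],0),np.mean(tub[1::2],0))
print("tin top",onz("top",(427/3+40,287/3+150),.075))
b=[onz("top",(x/3+40,y/3+150),.03) for x,y in[(142,140),(463,90),(470,135),(148,185)]];print("bundle",np.mean(b,0),np.linalg.norm(b[0]-b[1]),np.degrees(np.arctan2(*(b[1]-b[0])[1::-1])))
bd=[onz("top",(x/3+225,y/3+150),.006) for x,y in[(449,38),(684,43),(695,530),(441,522)]];print("board",bd,np.mean(bd,0))
E
```

```text
tray [array([ 0.6841, -0.0114,  0.032 ]), array([ 0.672 , -0.2985,  0.032 ]), array([ 0.5363, -0.2922,  0.032 ]), array([ 0.5484, -0.0068,  0.032 ])] ctr [ 0.6102 -0.1522  0.032 ] len 0.28732742013195134 0.13582694083933264
tray +x yaw 87.5736518085651
nug [ 0.5885 -0.0643  0.0135] 0.08690901299815486 0.02538542960633957
nug [ 0.5871 -0.1047  0.0135] 0.04652512181562101 0.025089524146074127
nug [ 0.5831 -0.1455  0.0135] 0.0055269633236344345 0.02732482633738126
nug [ 0.6422 -0.1562  0.0135] -0.0026442087806411827 -0.032171951308964074
handle [ 0.5556 -0.4217  0.073 ] [ 0.4387 -0.4394  0.073 ] [ 0.4972 -0.4305  0.073 ] 0.11832418183536789 8.620335357313246
lip [ 0.6431 -0.3688  0.013 ] [ 0.6546 -0.4517  0.013 ]
tub [array([0.4493, 0.381 , 0.11  ]), array([0.3561, 0.2812, 0.11  ]), array([0.4525, 0.182 , 0.11  ]), array([0.5539, 0.2857, 0.11  ])] [0.4509 0.2815 0.11  ] [0.455  0.2835 0.11  ]
tin top [0.5503 0.1104 0.075 ]
bundle [0.663  0.2147 0.03  ] 0.2487830206913084 -80.06402148952355
board [array([ 0.7538, -0.3271,  0.006 ]), array([ 0.7531, -0.5132,  0.006 ]), array([ 0.3729, -0.5187,  0.006 ]), array([ 0.3759, -0.3219,  0.006 ])] [ 0.5639 -0.4202  0.006 ]
```

```bash
python3 -c "
from h import *
go(.525,-.4265,.13,-81.4)"
```

```text
t 0.10 tcp [ 0.2755 -0.5603  0.2304] jaw -63.8 q6 -0.18 xaxis [-0.001  0.002 -1.   ] F [-0.3 -0.4  0.8]
shift [ 0.1005  0.2829 -0.0098] turn rad 0.307 alt -2.835
```

Emit:
step_arm(commands=[[0,0.28,-0.01,0.307],[0,0.28,-0.01,0.307],[0,0.28,-0.01,0.307],[0,0.28,-0.01,0.307],[0,0.28,-0.01,0.307],[0,0.283,-0.01,0.307],[0,0.283,-0.01,0.307],[0.05,0.283,-0.01,0.307]], jaw=0.06)

```text
t: 0.77
tcp_pos: [0.5357, -0.4264, 0.1969]
tool_rot: [0.46, 0.531, -0.459, 0.544]
force: [0.4, -1.8, 1.8]
finger_gap: 0.704
```

```bash
python3 -c "
from h import *
go(.525,-.4265,.041,-81.4)
snap('top','a1',(350,150,480,340),3)
"
```

```text
t 0.77 tcp [ 0.5357 -0.4264  0.1969] jaw -81.0 q6 0.58 xaxis [ 0.016 -0.011 -1.   ] F [ 0.4 -1.8  1.8]
shift [ 0.1557 -0.0128 -0.0037] turn rad 0.006 alt -3.135
```

View pics/a1.png

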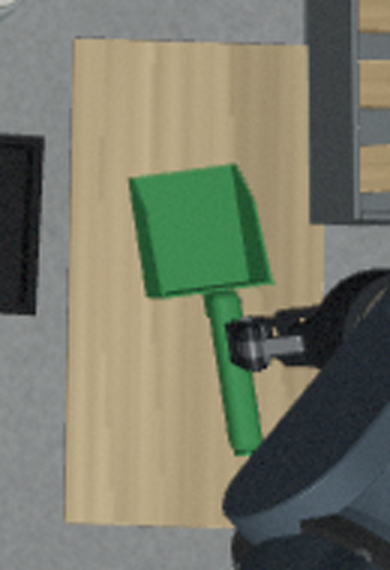

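Emit:
step_arm(commands=[[0.0,-0.01,0,0],[0.04,-0.011,-0.002,0],[0.08,-0.011,-0.002,0],[0.1,-0.0115,-0.002,0]])

```text
t: 1.15
tcp_pos: [0.5123, -0.4203, 0.0797]
tool_rot: [0.461, 0.541, -0.459, 0.533]
force: [-0.4, -0.1, -0.5]
finger_gap: 0.702
```

```bash
python3 -c "
from h import *
go(.525,-.4265,.041,-81.4)
"
```

```text
t 1.15 tcp [ 0.5123 -0.4203  0.0797] jaw -81.2 q6 0.56 xaxis [-0.007  0.01  -1.   ] F [-0.4 -0.1 -0.5]
shift [0.0385 0.0118 0.0085] turn rad 0.004 alt -3.138
```

Emit:
step_arm(commands=[[0.0,0.012,0.0085,0.004],[0.02,0.012,0.0085,0.004],[0.038,0.012,0.0085,0.004],[0.038,0.012,0.0085,0.004],[0.038,0.012,0.0085,0.004]])

```text
t: 1.57
tcp_pos: [0.5237, -0.4268, 0.0414]
tool_rot: [0.463, 0.541, -0.46, 0.531]
force: [-0.2, -0.3, 0.6]
finger_gap: 0.703
```

Emit:
step_arm(commands=[[0,0,0,0],[0,0,0,0],[0,0,0,0],[0,0,0,0],[0,0,0,0],[0,0,0,0]], jaw=0.0, grip_force=120)

```text
t: 2.07
tcp_pos: [0.5241, -0.4278, 0.0433]
tool_rot: [0.462, 0.54, -0.461, 0.532]
force: [-2.5, 0.0, 6.9]
finger_gap: 0.236
```

```bash
python3 -c "
from h import *
go(.525,-.4265,.15,-81.4)
"
```

```text
t 2.07 tcp [ 0.5241 -0.4278  0.0433] jaw -81.5 q6 0.57 xaxis [-0.007  0.009 -1.   ] F [-2.5  0.   6.9]
shift [-0.1066  0.0004 -0.0022] turn rad -0.001 alt 3.140
```

Emit:
step_arm(commands=[[-0.02,0,0,0],[-0.05,0,0,0],[-0.08,0,0,0],[-0.11,0,0,0],[-0.12,0,0,0],[-0.12,0,0,0]])

```text
t: 2.57
tcp_pos: [0.5266, -0.4304, 0.1669]
tool_rot: [0.462, 0.537, -0.461, 0.534]
force: [0.6, -0.8, -0.8]
finger_gap: 0.232
```

```bash
python3 -c "
from h import *
go(.61,-.34,.16,-2.4)
snap('side','a2',(100,220,400,400),2.6)
"
```

```text
t 2.57 tcp [ 0.5266 -0.4304  0.1669] jaw -81.5 q6 0.57 xaxis [-0.002  0.004 -1.   ] F [ 0.6 -0.8 -0.8]
shift [ 0.0071  0.0959 -0.077 ] turn rad -1.380 alt 1.762
```

View pics/a2.png

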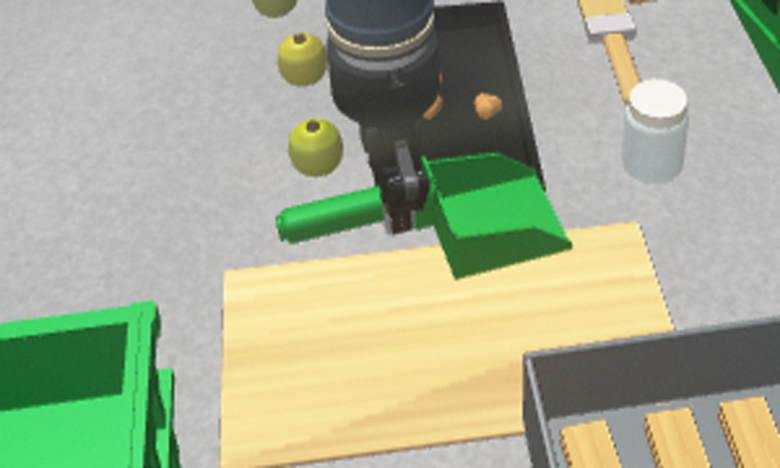

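Emit:
step_arm(commands=[[0,0.02,-0.015,-0.12],[0,0.04,-0.03,-0.24],[0,0.06,-0.04,-0.36],[0,0.08,-0.06,-0.48],[0,0.096,-0.077,-0.6],[0,0.096,-0.077,-0.72],[0,0.096,-0.077,-0.84],[0,0.096,-0.077,-0.96]])

```text
t: 3.28
tcp_pos: [0.6077, -0.3366, 0.1606]
tool_rot: [0.162, 0.694, -0.156, 0.684]
force: [0.7, 0.0, -1.3]
finger_gap: 0.243
```

```bash
python3 -c "
from h import *
go(.6063,-.3142,.12,-2.4)
"
```

```text
t 3.28 tcp [ 0.6077 -0.3366  0.1606] jaw -26.0 q6 -0.21 xaxis [-0.011  0.011 -1.   ] F [ 0.7  0.  -1.3]
shift [ 0.0408  0.0193 -0.0105] turn rad -0.412 alt 2.729
```

Emit:
step_arm(commands=[[0,0.01,-0.005,-0.12],[0,0.019,-0.01,-0.24],[0.0,0.019,-0.0105,-0.36],[0.02,0.019,-0.0105,-0.41],[0.04,0.019,-0.0105,-0.412],[0.04,0.019,-0.0105,-0.412],[0.04,0.019,-0.0105,-0.412]])

```text
t: 3.87
tcp_pos: [0.604, -0.3128, 0.117]
tool_rot: [0.021, 0.713, -0.009, 0.701]
force: [0.2, 0.4, -1.4]
finger_gap: 0.239
```

```bash
python3 -c "
from h import *
go(.6063,-.3142,.06,-2.4)
snap('top','a3',(225,150,450,330),3.4)
snap('side','a4',(150,200,400,390),3)
"
```

```text
t 3.87 tcp [ 0.604  -0.3128  0.117 ] jaw -2.4 q6 -0.60 xaxis [-0.017  0.016 -1.   ] F [ 0.2  0.4 -1.4]
shift [ 0.057  -0.0021  0.0033] turn rad -0.001 alt 3.141
```

View pics/a3.png

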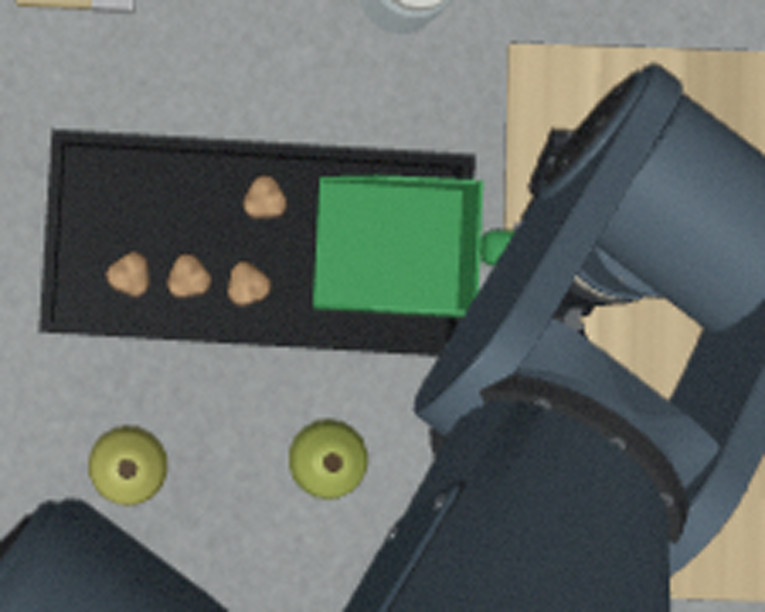

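View pics/a4.png

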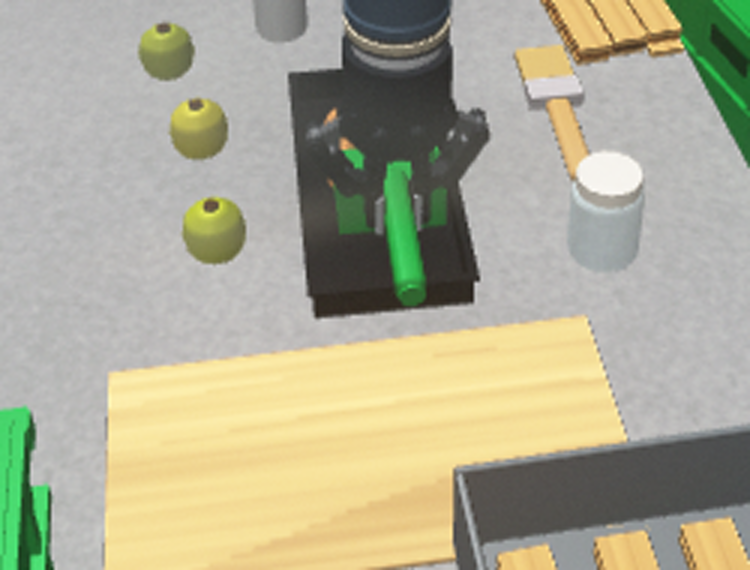

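```bash
python3 - <<'E'
from h import *
T=np.array([.6102,-.1522]);a=np.radians(87.57);ex=np.array([np.cos(a),np.sin(a)]);ey=np.array([-ex[1],ex[0]])
for z in(.06,.08):
  for p in [(317,178),(317,308),(317,243)]:
    X=onz("top",(p[0]/3.4+225,p[1]/3.4+150),z)[:2]-T; print(z,X@ex,X@ey)
X=onz("top",(482/3.4+225,248/3.4+150),.13)[:2]-T;print(X@ex,X@ey)
E
```

```text
0.06 -0.034601711743742665 -0.04354079505456074
0.06 -0.03912531487190735 0.04197675675061553
0.06 -0.03686940378744725 -0.0006706611521698734
0.08 -0.032629410650630325 -0.041687269888694006
0.08 -0.0370679745918524 0.042222637994416105
0.08 -0.03485447236577401 0.00037694863432125546
-0.13134022642909082 3.626302112213529e-05
```

Emit:
step_arm(commands=[[0,-0.002,0.003,0],[0.03,-0.002,0.003,0],[0.055,-0.002,0.003,0],[0.068,-0.002,0.003,0],[0.072,-0.002,0.003,0],[0.074,-0.002,0.003,0],[0.075,-0.002,0.003,0]])

```text
t: 4.55
tcp_pos: [0.609, -0.3163, 0.046]
tool_rot: [0.019, 0.711, -0.011, 0.703]
force: [-0.1, -0.1, -1.3]
finger_gap: 0.235
```

```bash
python3 -c "
from h import *
go(.6063,-.3142,.041,-2.4)
snap('top','a5',(225,150,450,330),3.4)
"
```

```text
t 4.55 tcp [ 0.609  -0.3163  0.046 ] jaw -2.4 q6 -0.60 xaxis [-0.01   0.011 -1.   ] F [-0.1 -0.1 -1.3]
shift [ 0.0051  0.0019 -0.0027] turn rad -0.001 alt 3.141
```

View pics/a5.png

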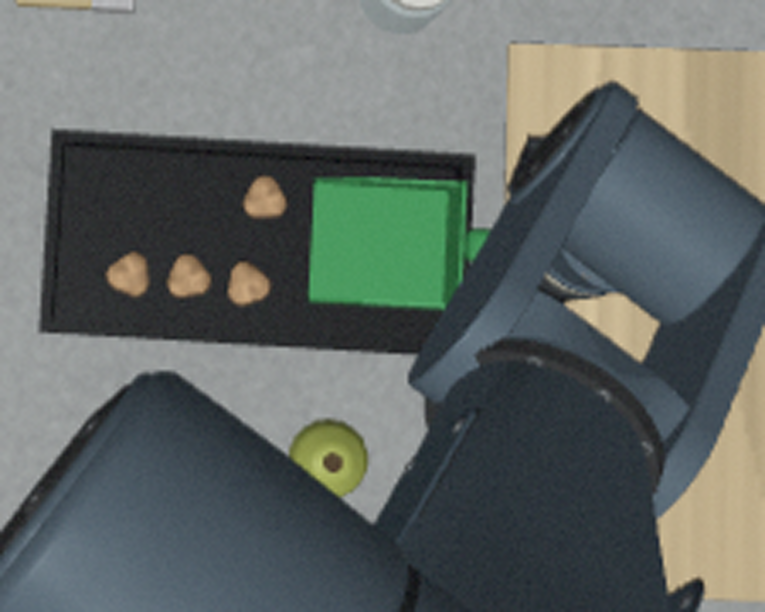

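Emit:
step_arm(commands=[[0.003,0.002,-0.001,0],[0.005,0.002,-0.0025,0],[0.006,0.002,-0.0025,0],[0.006,0.002,-0.0025,0]])

```text
t: 4.93
tcp_pos: [0.6067, -0.3143, 0.041]
tool_rot: [0.019, 0.71, -0.012, 0.704]
force: [-0.0, 0.0, 0.7]
finger_gap: 0.239
```

```bash
python3 -c "
from h import *
go(.6063,-.3142,.0405,-2.4)
snap('top','a6',(225,150,450,330),3.4)
"
```

```text
t 4.93 tcp [ 0.6067 -0.3143  0.041 ] jaw -2.4 q6 -0.60 xaxis [-0.009  0.01  -1.   ] F [-0.   0.   0.7]
shift [ 0.0005  0.0001 -0.0004] turn rad -0.001 alt 3.141
```

View pics/a6.png

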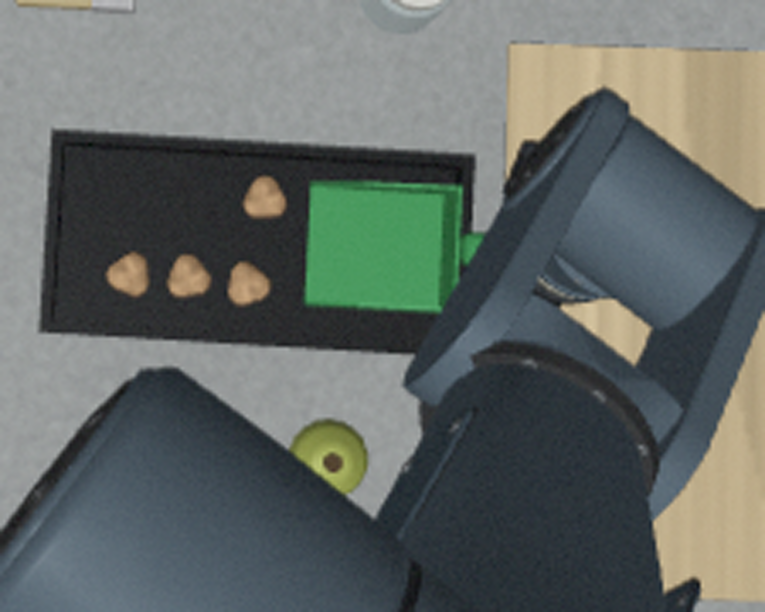

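```bash
cat >> h.py <<'E'
T=np.array([.6102,-.1522]);_a=np.radians(87.57);EX=np.array([np.cos(_a),np.sin(_a)]);EY=np.array([-EX[1],EX[0]])
def tr(x,y): return T+x*EX+y*EY
def intr():
    v=pose()[0]['tcp_pos'][:2]-T; print("TCP in tray",v@EX,v@EY)
E
python3 -c "
from h import *
intr()
for x in (-.16,-.1,-.04): go(*tr(x,-.003),.039,-2.4)
"
```

```text
TCP in tray -0.16209920576145867 -0.003451592425287344
t 4.98 tcp [ 0.6068 -0.3143  0.0409] jaw -2.4 q6 -0.60 xaxis [-0.009  0.01  -1.   ] F [-0.2 -0.3  1.9]
shift [ 0.002   0.0021 -0.0004] turn rad -0.001 alt 3.141
t 4.98 tcp [ 0.6068 -0.3143  0.0409] jaw -2.4 q6 -0.60 xaxis [-0.009  0.01  -1.   ] F [-0.2 -0.3  1.9]
shift [ 0.0025  0.0621 -0.0004] turn rad -0.001 alt 3.141
t 4.98 tcp [ 0.6068 -0.3143  0.0409] jaw -2.4 q6 -0.60 xaxis [-0.009  0.01  -1.   ] F [-0.2 -0.3  1.9]
shift [ 0.0031  0.1221 -0.0004] turn rad -0.001 alt 3.141
```

Emit:
step_arm(commands=[[0.002,0.002,0,0],[0.002,0.015,0,0],[0.0022,0.03,0,0],[0.0023,0.045,0,0],[0.0025,0.062,0,0],[0.0025,0.08,0,0],[0.0025,0.09,0,0],[0.0025,0.09,0,0]])

```text
t: 5.65
tcp_pos: [0.6116, -0.2216, 0.0407]
tool_rot: [0.018, 0.71, -0.011, 0.704]
force: [0.2, 1.7, 5.7]
finger_gap: 0.235
```

```bash
python3 -c "
from h import *
intr()
for x in (-.04,0,.009): go(*tr(x,-.003),.039,-2.4)
snap('top','a7',(225,150,450,330),3.4)
"
```

```text
TCP in tray -0.06932071880852929 -0.004340787502780661
t 5.65 tcp [ 0.6116 -0.2216  0.0407] jaw -2.3 q6 -0.49 xaxis [-0.007  0.011 -1.   ] F [0.2 1.7 5.7]
shift [ 0.002   0.0293 -0.0013] turn rad 0.001 alt -3.140
t 5.65 tcp [ 0.6116 -0.2216  0.0407] jaw -2.3 q6 -0.49 xaxis [-0.007  0.011 -1.   ] F [0.2 1.7 5.7]
shift [ 0.0024  0.0693 -0.0012] turn rad 0.001 alt -3.140
t 5.65 tcp [ 0.6116 -0.2216  0.0407] jaw -2.3 q6 -0.49 xaxis [-0.007  0.011 -1.   ] F [0.2 1.7 5.7]
shift [ 0.0025  0.0783 -0.0012] turn rad 0.001 alt -3.140
```

View pics/a7.png

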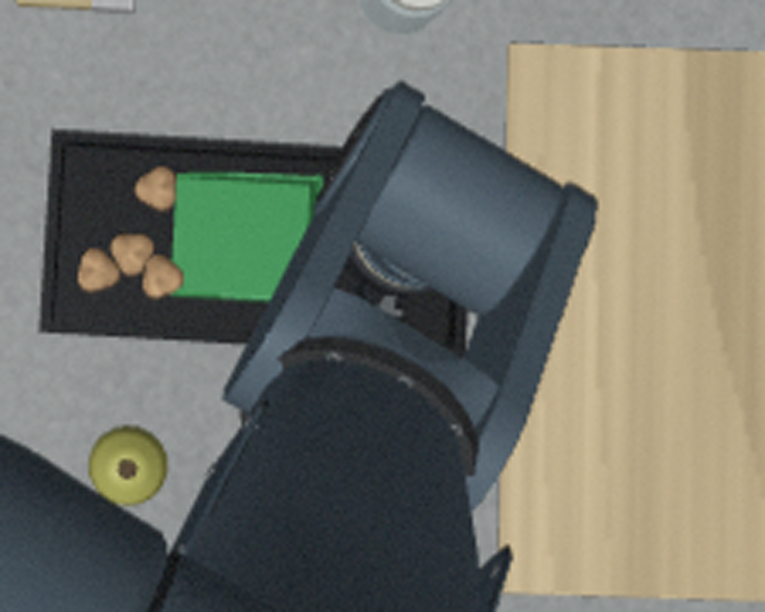

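Emit:
step_arm(commands=[[0.002,0.01,0.0,0],[0.002,0.02,0.0,0],[0.002,0.03,0,0],[0.0022,0.04,0,0],[0.0022,0.048,0,0],[0.0022,0.055,0,0],[0.0022,0.06,0,0],[0.0022,0.06,0,0]])

```text
t: 6.37
tcp_pos: [0.6155, -0.162, 0.0407]
tool_rot: [0.018, 0.708, -0.011, 0.706]
force: [0.6, 0.9, 6.1]
finger_gap: 0.237
```

```bash
python3 -c "
from h import *
intr()
go(*tr(.009,-.003),.039,-2.4)
snap('top','a8',(225,150,450,330),3.4)
"
```

```text
TCP in tray -0.009547637187274496 -0.005726766936486939
t 6.37 tcp [ 0.6155 -0.162   0.0407] jaw -2.3 q6 -0.40 xaxis [-0.004  0.009 -1.   ] F [0.6 0.9 6.1]
shift [ 0.0019  0.0185 -0.0027] turn rad 0.001 alt -3.140
```

View pics/a8.png

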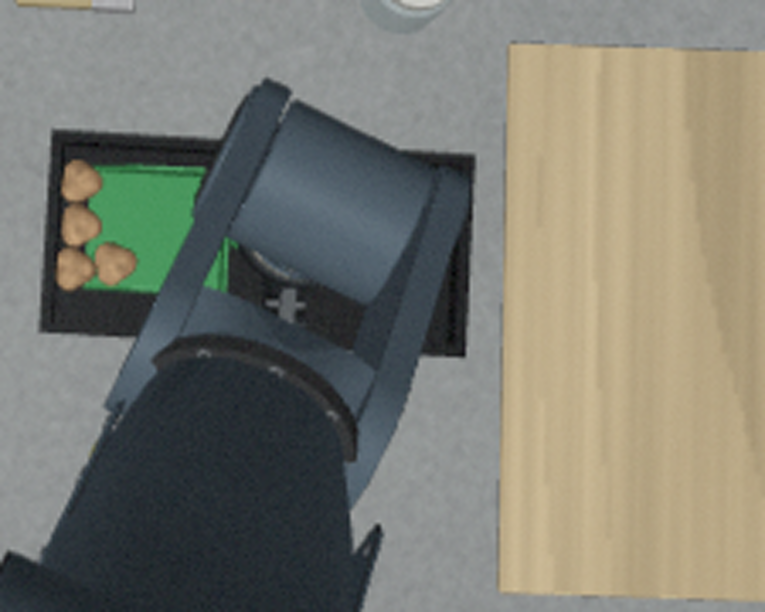

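Emit:
step_arm(commands=[[0.002,0.004,0.0,0],[0.002,0.008,0.0,0],[0.002,0.012,0,0],[0.002,0.016,0,0],[0.002,0.019,0,0],[0.002,0.019,0,0]])

```text
t: 6.92
tcp_pos: [0.6177, -0.1437, 0.0408]
tool_rot: [0.017, 0.707, -0.012, 0.707]
force: [0.2, -2.3, 8.2]
finger_gap: 0.238
```

```bash
python3 -c "
from h import *
intr()
go(*tr(.009,-.003),.039,-2.4)
snap('top','a9',(225,150,450,330),3.4)
"
```

```text
TCP in tray 0.008836043604729265 -0.007093891263001852
t 6.92 tcp [ 0.6177 -0.1437  0.0408] jaw -2.3 q6 -0.37 xaxis [-0.001  0.008 -1.   ] F [ 0.2 -2.3  8.2]
shift [ 0.0018  0.0002 -0.0041] turn rad 0.001 alt -3.140
```

View pics/a9.png

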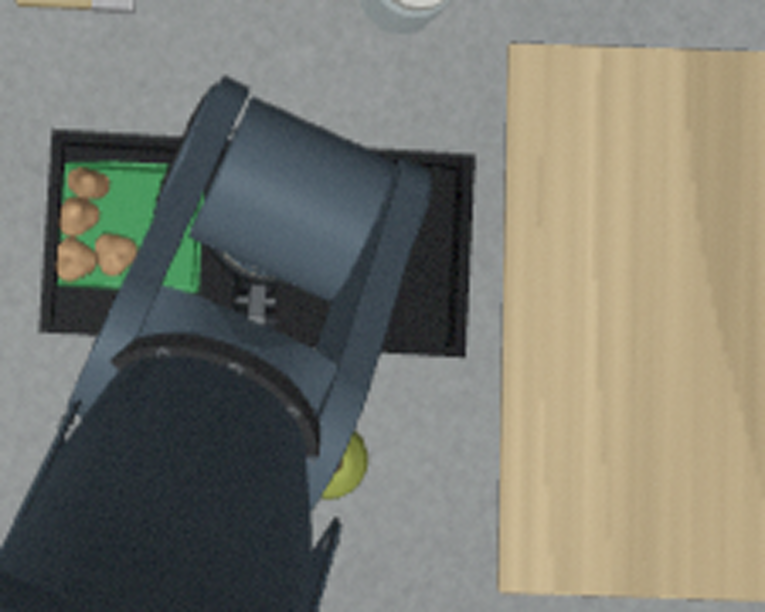

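Emit:
step_arm(commands=[[-0.003,0,0,0],[-0.006,0,0,0],[-0.009,0,0,0],[-0.012,0,0,0],[-0.015,0,0,0],[-0.017,0,0,0]])

```text
t: 7.47
tcp_pos: [0.6176, -0.1437, 0.0579]
tool_rot: [0.017, 0.707, -0.011, 0.707]
force: [-0.0, 0.7, -0.6]
finger_gap: 0.237
```

```bash
python3 -c "
from h import *
intr()
go(*tr(.009,-.003),.15,-2.4)
snap('top','a10',(225,150,450,330),3.4)
snap('side','a11',(180,170,380,330),3.8)
"
```

```text
TCP in tray 0.008789210205077167 -0.006989829218186697
t 7.47 tcp [ 0.6176 -0.1437  0.0579] jaw -2.3 q6 -0.37 xaxis [-0.001  0.008 -1.   ] F [-0.   0.7 -0.6]
shift [-0.0921  0.001  -0.0041] turn rad 0.001 alt -3.140
```

View pics/a10.png

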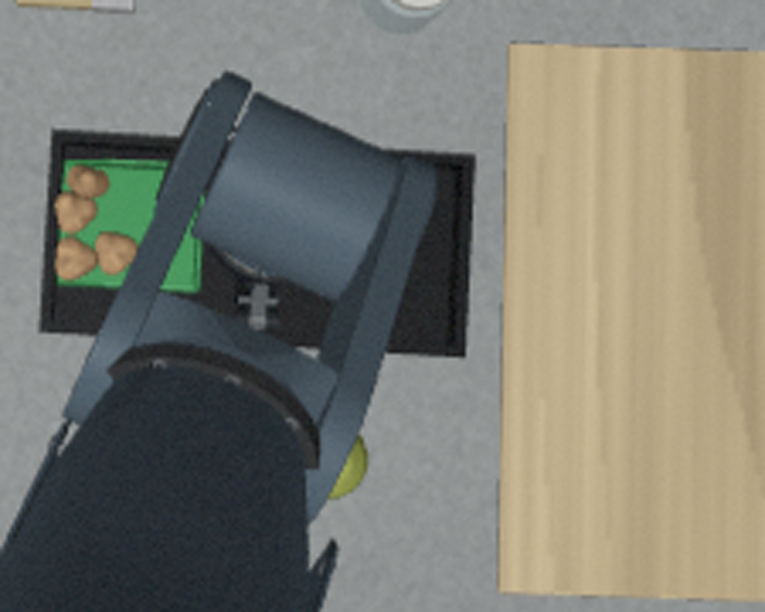

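View pics/a11.png

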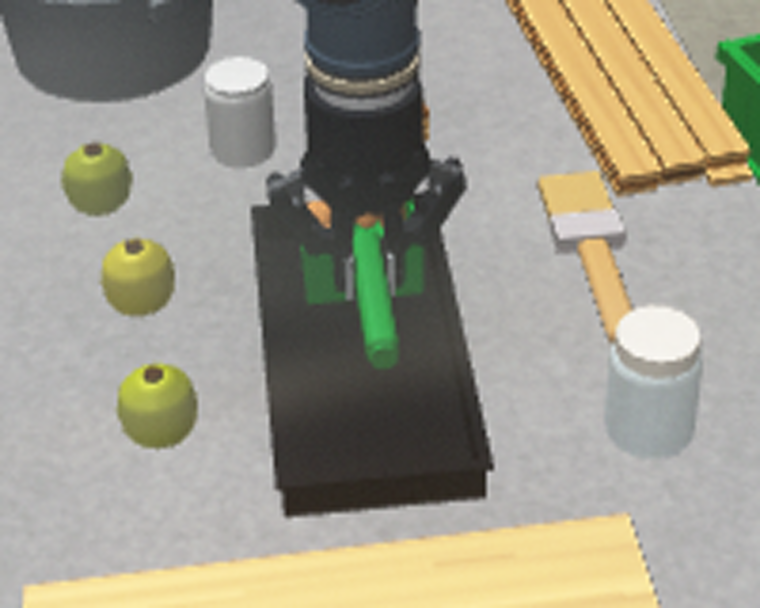

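Emit:
step_arm(commands=[[-0.004,0,0,0],[-0.012,0,0,0],[-0.024,0,0,0],[-0.038,0,0,0],[-0.052,0.0,0,0],[-0.064,0.0,0,0],[-0.072,0.0,0,0],[-0.076,0.0,0,0]])

```text
t: 8.23
tcp_pos: [0.6187, -0.1448, 0.1363]
tool_rot: [0.017, 0.706, -0.012, 0.708]
force: [0.1, -0.3, -2.6]
finger_gap: 0.234
```

```bash
python3 -c "
from h import *
intr()
go(.453,.2165,.19,-2.4)
snap('top','a12',(180,130,450,330),2.9)
"
```

```text
TCP in tray 0.0077239160988851535 -0.00818170605133119
t 8.23 tcp [ 0.6187 -0.1448  0.1363] jaw -2.3 q6 -0.37 xaxis [ 0.003  0.007 -1.   ] F [ 0.1 -0.3 -2.6]
shift [-0.0518  0.3547 -0.1801] turn rad 0.001 alt -3.140
```

View pics/a12.png

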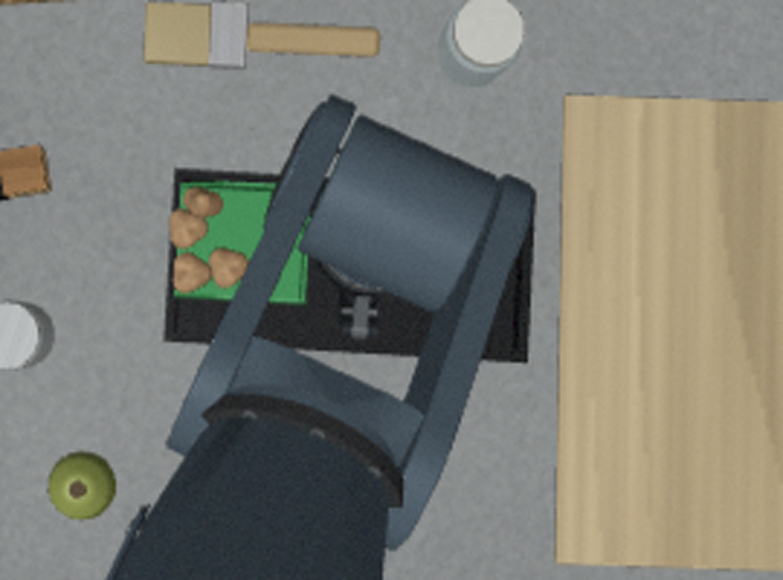

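Emit:
step_arm(commands=[[-0.01,0.03,0,0],[-0.025,0.06,0,0],[-0.04,0.09,-0.01,0],[-0.05,0.118,-0.025,0],[-0.052,0.144,-0.04,0],[-0.052,0.168,-0.055,0],[-0.052,0.19,-0.07,0],[-0.052,0.21,-0.085,0]])

```text
t: 8.95
tcp_pos: [0.5407, 0.0696, 0.1891]
tool_rot: [0.017, 0.707, -0.012, 0.707]
force: [0.7, -0.0, -1.8]
finger_gap: 0.236
```

```bash
python3 -c "
from h import *
go(.453,.2165,.19,-2.4)
"
```

```text
t 8.95 tcp [0.5407 0.0696 0.1891] jaw -2.3 q6 -0.05 xaxis [ 0.001  0.007 -1.   ] F [ 0.7 -0.  -1.8]
shift [-1.000e-04  1.433e-01 -9.350e-02] turn rad 0.002 alt -3.140
```

Emit:
step_arm(commands=[[0,0.022,-0.016,0],[0,0.044,-0.032,0],[0,0.066,-0.048,0],[0,0.088,-0.064,0],[0,0.108,-0.078,0],[0,0.124,-0.087,0],[0,0.136,-0.092,0],[0,0.142,-0.094,0]])

```text
t: 9.62
tcp_pos: [0.4507, 0.2165, 0.1895]
tool_rot: [0.016, 0.707, -0.011, 0.707]
force: [-0.9, 0.0, -1.8]
finger_gap: 0.236
```

```bash
python3 -c "
from h import *
go(.453,.2165,.19,-2.4)
snap('top','b1',(0,150,350,400),2.2)
snap('side','b2',(100,100,360,300),3)
"
```

```text
t 9.62 tcp [0.4507 0.2165 0.1895] jaw -2.2 q6 0.25 xaxis [-0.001  0.007 -1.   ] F [-0.9  0.  -1.8]
shift [-0.0005  0.      0.0023] turn rad 0.004 alt -3.138
```

View pics/b1.png

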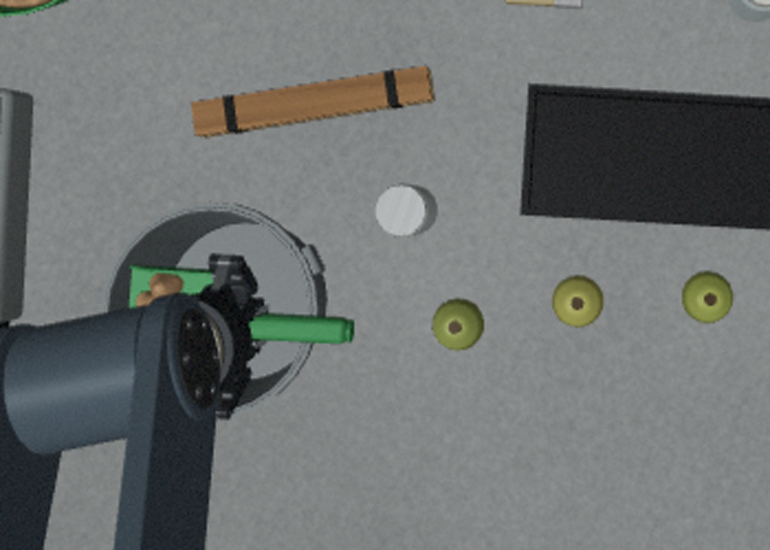

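View pics/b2.png

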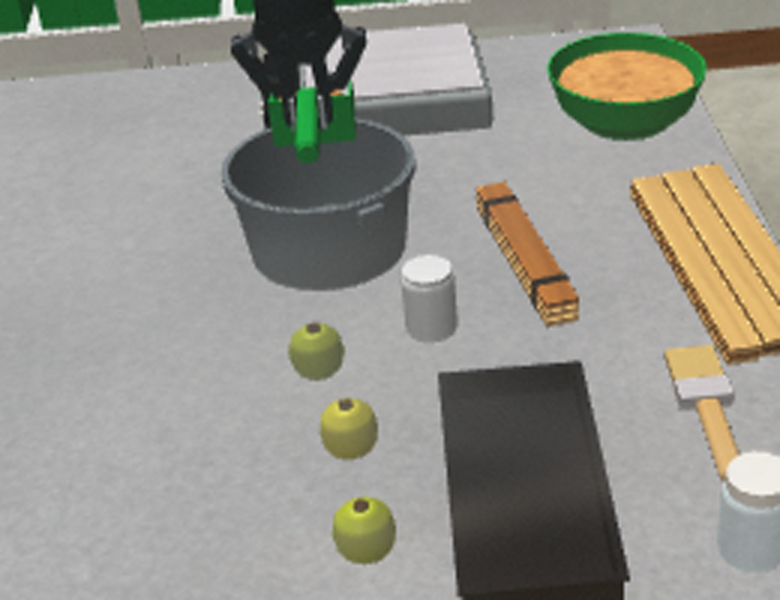

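Emit:
step_arm(commands=[[0.01,0.004,0.002,0],[0.025,0.008,0.002,0],[0.04,0.012,0.002,0],[0.055,0.012,0.002,0],[0.07,0.012,0.002,0],[0.078,0.012,0.002,0],[0.083,0.012,0.002,0],[0.085,0.012,0.002,0]])

```text
t: 10.38
tcp_pos: [0.4545, 0.2278, 0.1037]
tool_rot: [0.016, 0.707, -0.012, 0.707]
force: [0.7, -0.0, -1.7]
finger_gap: 0.234
```

Emit:
step_arm(commands=[[0.004,0,0,0],[0.008,0,0,0],[0.011,0,0,0],[0.011,0,0,0]])

```text
t: 10.72
tcp_pos: [0.4571, 0.2292, 0.096]
tool_rot: [0.017, 0.705, -0.011, 0.709]
force: [-2.5, 3.5, 16.9]
finger_gap: 0.239
```

```bash
python3 -c "
from h import *
go(.453,.2285,.087,-2.4)
snap('top','b3',(0,150,350,400),2.2)
snap('side','b4',(100,100,360,300),3)
"
```

```text
t 10.72 tcp [0.4571 0.2292 0.096 ] jaw -2.3 q6 0.27 xaxis [ 0.006  0.009 -1.   ] F [-2.5  3.5 16.9]
shift [ 0.009  -0.0009 -0.0041] turn rad 0.002 alt -3.139
```

View pics/b3.png

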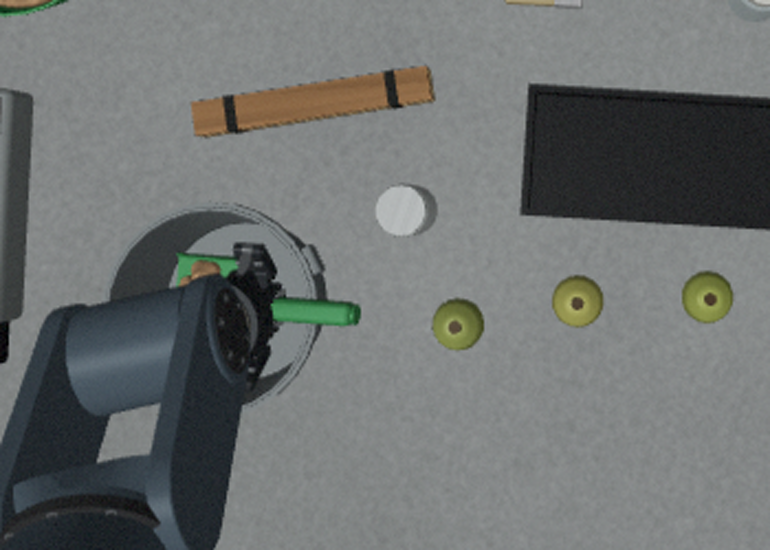

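View pics/b4.png

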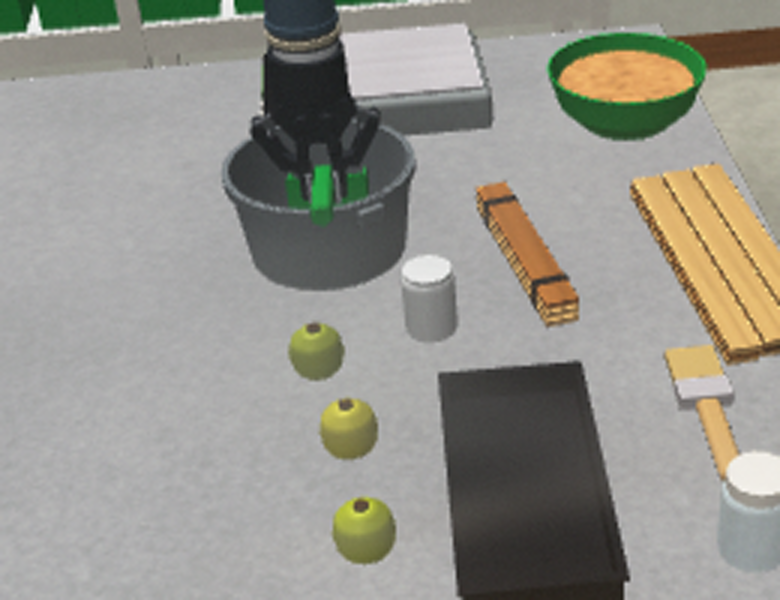

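Emit:
step_arm(commands=[[0.005,0,-0.003,0],[0.008,0,-0.003,0],[0.011,0,-0.003,0],[0.012,0,-0.003,0],[0.012,0,-0.003,0]], grip_force=40)

```text
t: 11.23
tcp_pos: [0.459, 0.2314, 0.0887]
tool_rot: [0.019, 0.701, -0.009, 0.713]
force: [-1.9, 5.3, 23.2]
finger_gap: 0.235
```

```bash
python3 -c "
from h import *
go(.453,.2285,.087,-2.4)
snap('top','b5',(0,150,350,400),2.2)
"
```

```text
t 11.23 tcp [0.459  0.2314 0.0887] jaw -2.3 q6 0.27 xaxis [ 0.018  0.013 -1.   ] F [-1.9  5.3 23.2]
shift [ 0.0015 -0.0032 -0.0059] turn rad 0.002 alt -3.140
```

View pics/b5.png

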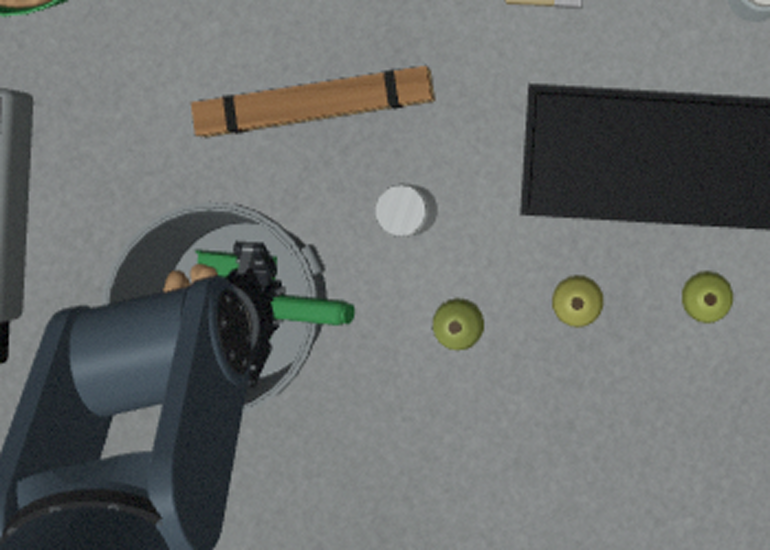

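Emit:
step_arm(commands=[[0.002,0,-0.006,0],[0.002,0,-0.006,0],[-0.01,0,-0.006,0],[-0.04,0,-0.006,0],[-0.07,0.0,-0.006,0],[-0.08,0.0,-0.006,0],[-0.08,0,-0.006,0]], grip_force=120)

```text
t: 11.87
tcp_pos: [0.4535, 0.231, 0.1714]
tool_rot: [0.019, 0.698, -0.009, 0.716]
force: [0.5, 0.9, -1.4]
finger_gap: 0.239
```

```bash
python3 -c "
from h import *
go(.453,.2285,.17,-2.4)
snap('top','b6',(0,150,350,400),2.2)
snap('side','b7',(100,100,360,300),3)
"
```

```text
t 11.87 tcp [0.4535 0.231  0.1714] jaw -2.3 q6 0.28 xaxis [ 0.025  0.014 -1.   ] F [ 0.5  0.9 -1.4]
shift [ 0.0013 -0.0025 -0.0004] turn rad 0.002 alt -3.140
```

View pics/b6.png

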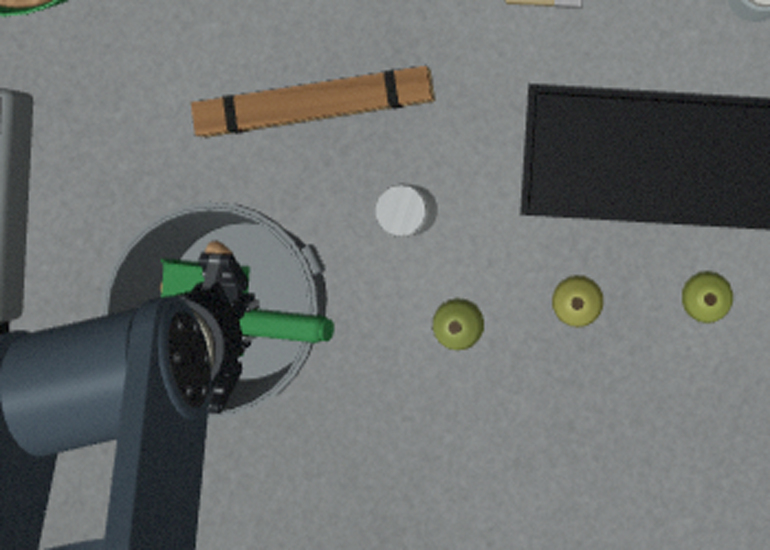

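View pics/b7.png

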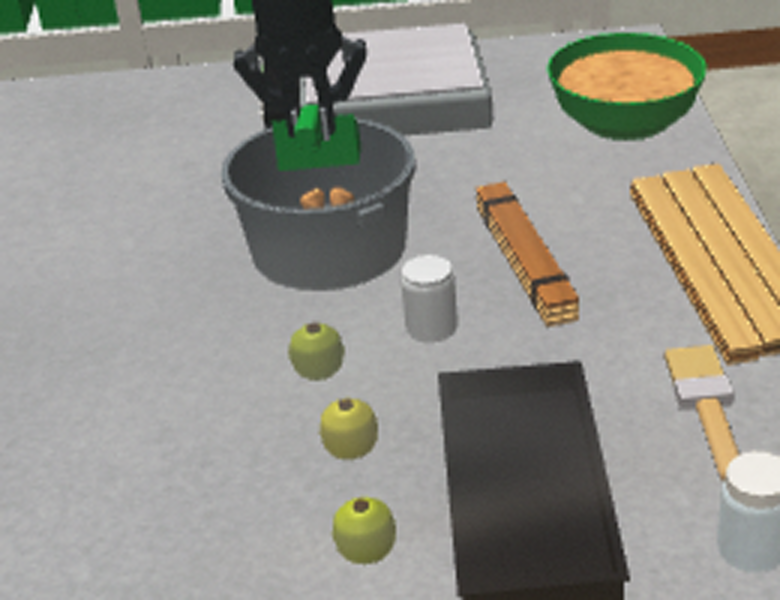

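Emit:
step_arm(commands=[[0,0.03,0,0],[0,-0.03,0,0],[0,-0.03,0,0],[0,0.02,0,0],[0,-0.03,0,0],[-0.02,-0.03,0,0],[-0.04,-0.03,0,0]])

```text
t: 12.55
tcp_pos: [0.446, 0.2005, 0.2054]
tool_rot: [0.017, 0.704, -0.009, 0.71]
force: [0.4, 0.4, -1.2]
finger_gap: 0.238
```

Emit:
step_arm(commands=[[-0.03,-0.0,0,0],[-0.03,-0.04,0,0],[-0.03,-0.08,0,0],[-0.03,-0.12,0,0],[-0.03,-0.15,0,0],[-0.03,-0.18,0,0],[-0.03,-0.2,0,0],[-0.03,-0.2,0,0]])

```text
t: 13.22
tcp_pos: [0.4378, -0.0029, 0.2316]
tool_rot: [0.018, 0.705, -0.011, 0.709]
force: [-0.1, 0.0, -1.3]
finger_gap: 0.242
```

```bash
python3 -c "
from h import *
go(.4,-.42,.24,-81)
snap('top','b8',(0,150,350,400),2.2)
snap('side','b9',(100,100,360,300),3)
"
```

```text
t 13.22 tcp [ 0.4378 -0.0029  0.2316] jaw -2.4 q6 -0.24 xaxis [ 0.007  0.01  -1.   ] F [-0.1  0.  -1.3]
shift [-0.0129 -0.4182 -0.0205] turn rad 1.372 alt -1.769
```

View pics/b8.png

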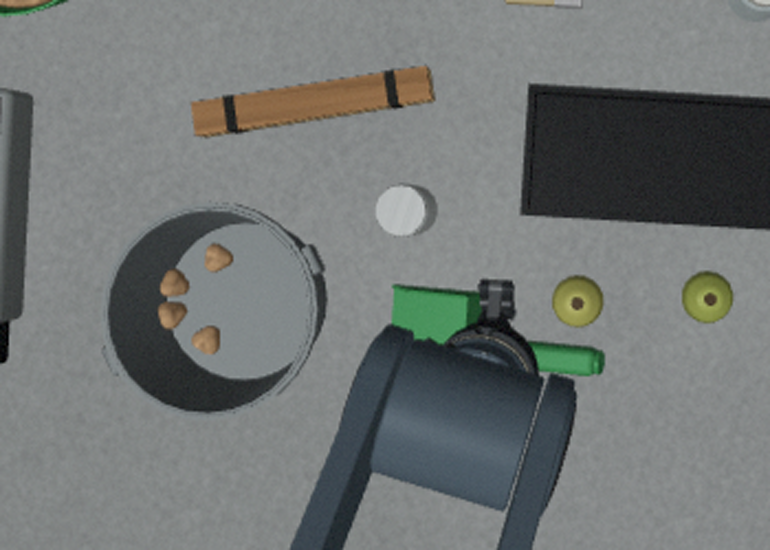

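View pics/b9.png

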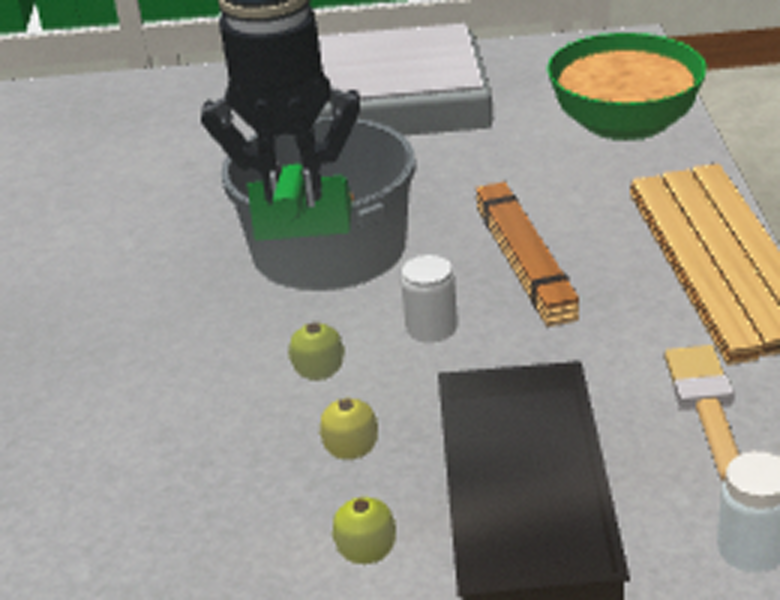

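Emit:
step_arm(commands=[[0,-0.04,0.0,0.1],[0,-0.08,0.01,0.22],[0,-0.12,0.02,0.34],[0,-0.16,0.03,0.46],[0,-0.2,0.04,0.58],[0,-0.24,0.05,0.7],[0,-0.28,0.06,0.82],[0,-0.32,0.07,0.94]])

```text
t: 13.98
tcp_pos: [0.4952, -0.3225, 0.2269]
tool_rot: [0.339, 0.624, -0.329, 0.622]
force: [1.0, 0.5, -0.6]
finger_gap: 0.239
```

```bash
python3 -c "
from h import *
go(.524,-.428,.2,-81.4)
"
```

```text
t 13.98 tcp [ 0.4952 -0.3225  0.2269] jaw -56.4 q6 0.20 xaxis [ 0.005  0.014 -1.   ] F [ 1.   0.5 -0.6]
shift [ 0.0255 -0.0348  0.104 ] turn rad 0.437 alt -2.705
```

Emit:
step_arm(commands=[[0,-0.01,0.03,0.1],[0,-0.02,0.06,0.2],[0,-0.03,0.09,0.3],[0.0,-0.035,0.104,0.4],[0.02,-0.035,0.104,0.437],[0.05,-0.035,0.104,0.437],[0.08,-0.035,0.104,0.437],[0.08,-0.035,0.104,0.437]])

```text
t: 14.65
tcp_pos: [0.5212, -0.4216, 0.1374]
tool_rot: [0.467, 0.544, -0.455, 0.528]
force: [-0.3, 0.9, -3.1]
finger_gap: 0.236
```

```bash
python3 -c "
from h import *
go(.524,-.428,.09,-81.4)
snap('side','c1',(100,220,400,400),2.6)
"
```

```text
t 14.65 tcp [ 0.5212 -0.4216  0.1374] jaw -81.3 q6 0.56 xaxis [-0.006  0.027 -1.   ] F [-0.3  0.9 -3.1]
shift [0.0471 0.0019 0.0081] turn rad 0.001 alt -3.140
```

View pics/c1.png

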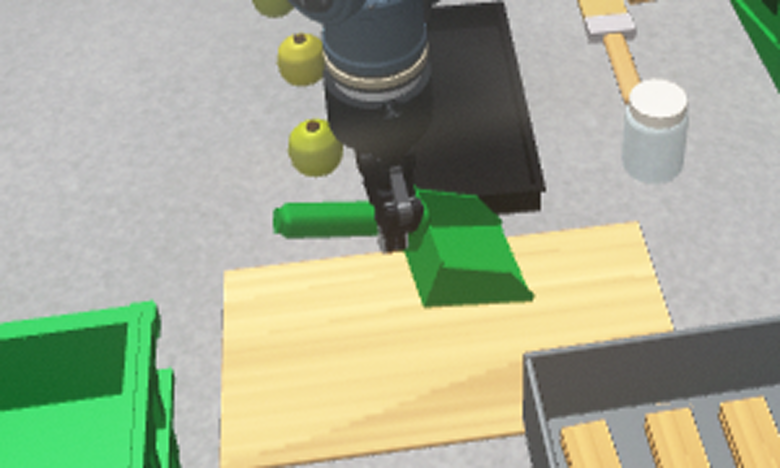

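Emit:
step_arm(commands=[[0.015,0.002,0.008,0],[0.03,0.002,0.008,0],[0.045,0.002,0.008,0],[0.047,0.002,0.008,0]])

```text
t: 15.03
tcp_pos: [0.5256, -0.428, 0.0921]
tool_rot: [0.466, 0.544, -0.454, 0.529]
force: [0.3, 0.4, -0.7]
finger_gap: 0.239
```

Emit:
step_arm(commands=[[0.005,0,0,0],[0.01,0,0,0],[0.016,0,0,0],[0.022,0,0,0],[0.027,0,0,0],[0.03,0,0,0],[0.03,0,0,0]], grip_force=30)

```text
t: 15.62
tcp_pos: [0.527, -0.4294, 0.0649]
tool_rot: [0.466, 0.541, -0.455, 0.532]
force: [-1.7, -0.2, 6.7]
finger_gap: 0.236
```

```bash
python3 -c "
from h import *
go(.524,-.428,.0435,-81.4)
snap('side','c2',(100,220,400,400),2.6)
"
```

```text
t 15.62 tcp [ 0.527  -0.4294  0.0649] jaw -81.3 q6 0.56 xaxis [-0.     0.021 -1.   ] F [-1.7 -0.2  6.7]
shift [ 0.0214 -0.0028 -0.0013] turn rad 0.002 alt -3.140
```

View pics/c2.png

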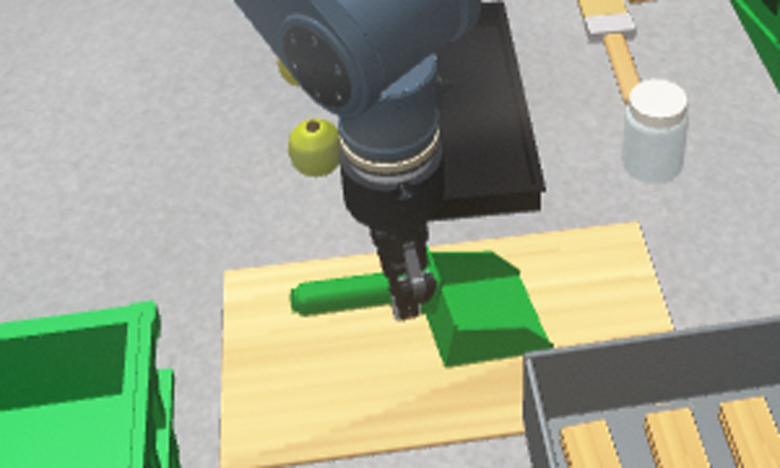

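Pivoting flat as planned; lower the rest and release.

Emit:
step_arm(commands=[[0.006,0,0,0],[0.012,-0.001,0,0],[0.018,-0.002,0,0],[0.021,-0.002,0,0],[0.022,-0.002,0,0],[0.022,-0.002,0,0]])

```text
t: 16.17
tcp_pos: [0.527, -0.4318, 0.0469]
tool_rot: [0.466, 0.538, -0.455, 0.534]
force: [-3.7, 1.5, 11.8]
finger_gap: 0.234
```

Emit:
step_arm(commands=[[0,0,0,0],[0,0,0,0],[0,0,0,0],[0,0,0,0]], jaw=0.06)

```text
t: 16.5
tcp_pos: [0.5269, -0.4316, 0.0468]
tool_rot: [0.466, 0.539, -0.455, 0.534]
force: [-0.1, 0.4, -0.2]
finger_gap: 0.702
```

Emit:
step_arm(commands=[[-0.02,0,0,0],[-0.05,0,0,0],[-0.09,0,0,0],[-0.13,0,0,0],[-0.16,0,0,0],[-0.16,0,0,0]], jaw=0.0854)

```text
t: 17.0
tcp_pos: [0.5291, -0.4374, 0.2148]
tool_rot: [0.465, 0.534, -0.456, 0.539]
force: [1.2, -0.4, 1.7]
finger_gap: 1.001
```

```bash
python3 -c "
from h import *
go(.434,.058,.2,60)
im=snap('side','c3',(100,180,400,400),2.6)
t=snap('top','c4')
"
```

```text
t 17.00 tcp [ 0.5291 -0.4374  0.2148] jaw -81.3 q6 0.55 xaxis [ 0.015  0.005 -1.   ] F [ 1.2 -0.4  1.7]
shift [ 0.0157 -0.0194 -0.504 ] turn rad 0.675 alt -2.466
```

View pics/c3.png

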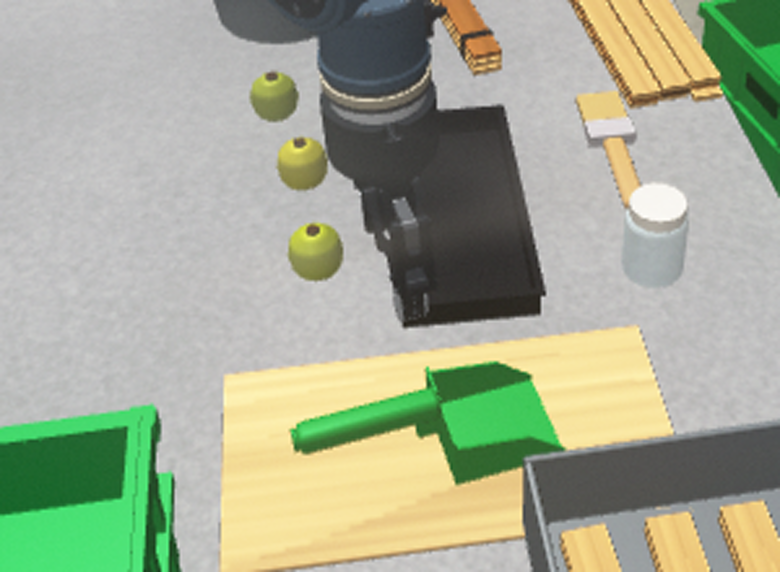

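View pics/c4.png

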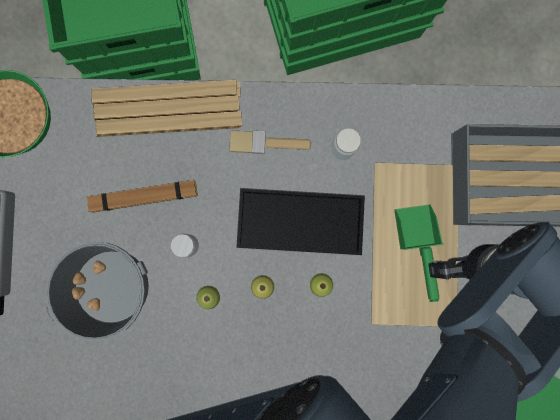

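```bash
python3 - <<'E'
from h import *
np.set_printoptions(suppress=True,precision=4)
t=cv2.imread('pics/c4.png')
m,b=blobs(t,(5,60,60),(18,255,255),20,(50,240,150,340))
for x,y,a,c in b: print("nug",onz("top",(x,y),.0145)[:2]-[.453,.2825],a)
m,b=blobs(t,(22,100,50),(38,255,255),60,(180,260,350,330))
for x,y,a,c in b: print("g",x,y,onz("top",(x,y),.027))
# tub floor ellipse centre check
E
```

```text
nug [0.0171 0.0758] 106.5
nug [-0.0405  0.0386] 106.0
nug [-0.0151  0.0773] 104.0
nug [0.045  0.0313] 98.0
g 321.0298913043478 284.69565217391306 [ 0.4663 -0.2004  0.027 ]
g 207.86088154269973 297.2819100091827 [0.4336 0.0576 0.027 ]
g 262.21487603305786 286.70431588613405 [ 0.4595 -0.0659  0.027 ]
```

```bash
python3 -c "
from h import *
go(.4336,.0576,.12,-50)
"
```

```text
t 17.10 tcp [ 0.5265 -0.4345  0.2082] jaw -81.3 q6 0.55 xaxis [ 0.007  0.014 -1.   ] F [0.4 0.8 0.2]
shift [ 0.0943 -0.0184 -0.4993] turn rad -0.547 alt 2.595
```

Emit:
step_arm(commands=[[0,0,-0.04,-0.1],[0,0,-0.08,-0.2],[0,0,-0.12,-0.3],[0,0,-0.16,-0.4],[0.0,-0.018,-0.2,-0.5],[0.0,-0.018,-0.24,-0.547],[0.0,-0.018,-0.28,-0.547],[0.0,-0.018,-0.32,-0.547]], grip_force=20)

```text
t: 17.77
tcp_pos: [0.4579, -0.1183, 0.21]
tool_rot: [0.305, 0.642, -0.293, 0.639]
force: [1.1, 0.6, 1.0]
finger_gap: 0.998
```

```bash
python3 -c "
from h import *
go(.4336,.0576,.12,-50)
"
```

```text
t 17.77 tcp [ 0.4579 -0.1183  0.21  ] jaw -50.0 q6 0.36 xaxis [ 0.003  0.016 -1.   ] F [1.1 0.6 1. ]
shift [ 0.0928  0.0932 -0.1494] turn rad -0.000 alt 3.141
```

Emit:
step_arm(commands=[[0.0,0.02,-0.03,0],[0.02,0.04,-0.06,0],[0.04,0.06,-0.1,0],[0.06,0.08,-0.13,0],[0.08,0.093,-0.149,0],[0.09,0.093,-0.149,0],[0.09,0.093,-0.149,0]])

```text
t: 18.35
tcp_pos: [0.4295, 0.0593, 0.1195]
tool_rot: [0.302, 0.646, -0.293, 0.636]
force: [0.3, -0.7, 0.6]
finger_gap: 0.995
```

```bash
python3 -c "
from h import *
go(.4336,.0576,.004,-50)
"
```

```text
t 18.35 tcp [0.4295 0.0593 0.1195] jaw -49.8 q6 0.71 xaxis [-0.007  0.018 -1.   ] F [ 0.3 -0.7  0.6]
shift [0.1154 0.0014 0.006 ] turn rad 0.003 alt -3.138
```

Emit:
step_arm(commands=[[0.0,0.001,0.004,0],[0.03,0.001,0.005,0],[0.065,0.001,0.006,0],[0.095,0.001,0.006,0],[0.11,0.001,0.006,0],[0.115,0.001,0.006,0],[0.115,0.001,0.006,0]])

```text
t: 18.93
tcp_pos: [0.4332, 0.0564, 0.0034]
tool_rot: [0.303, 0.647, -0.294, 0.635]
force: [-0.0, -0.3, 0.1]
finger_gap: 1.0
```

```bash
python3 -c "
from h import *
go(.4336,.0576,.004,-50)
snap('side','d1',(100,100,360,300),3)
"
```

```text
t 18.93 tcp [0.4332 0.0564 0.0034] jaw -49.9 q6 0.69 xaxis [-0.01   0.018 -1.   ] F [-0.  -0.3  0.1]
shift [-0.0006  0.001  -0.0006] turn rad 0.002 alt -3.140
```

View pics/d1.png

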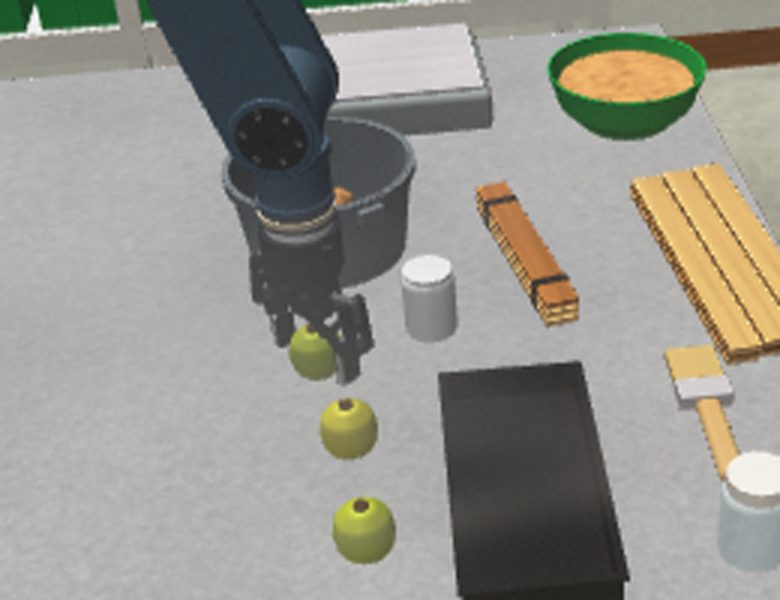

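Fingers straddle the guava. Close and lift.

Emit:
step_arm(commands=[[0,0,0,0],[0,0,0,0],[0,0,0,0],[0,0,0,0],[0,0,0,0],[0,0,0,0]], jaw=0.03, grip_force=25)

```text
t: 19.48
tcp_pos: [0.4348, 0.0564, 0.0057]
tool_rot: [0.303, 0.645, -0.293, 0.637]
force: [-0.0, 0.1, 6.5]
finger_gap: 0.605
```

Emit:
step_arm(commands=[[-0.02,0,0,0],[-0.05,0,0,0],[-0.085,0,0,0],[-0.12,0,0,0],[-0.15,0,0,0],[-0.16,0,0,0],[-0.16,0,0,0]])

```text
t: 20.07
tcp_pos: [0.4373, 0.0535, 0.1691]
tool_rot: [0.304, 0.642, -0.292, 0.64]
force: [0.6, -0.0, -1.0]
finger_gap: 0.607
```

```bash
python3 -c "
from h import *
go(.453,.3105,.165,-50)
snap('side','d2',(100,100,360,300),3)
"
```

```text
t 20.07 tcp [0.4373 0.0535 0.1691] jaw -49.8 q6 0.71 xaxis [ 0.004  0.016 -1.   ] F [ 0.6 -0.  -1. ]
shift [ 0.0083  0.1776 -0.1863] turn rad 0.003 alt -3.139
```

View pics/d2.png

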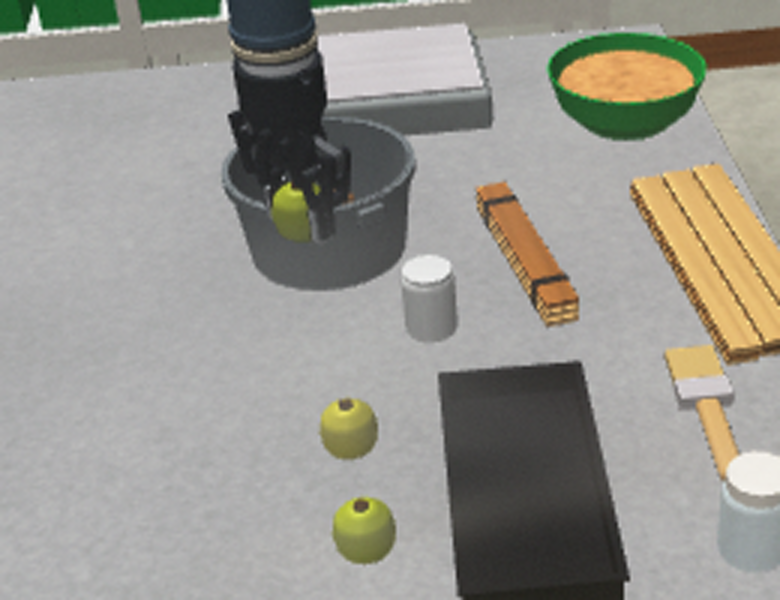

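Emit:
step_arm(commands=[[0,0.02,-0.022,0],[0,0.045,-0.048,0],[0,0.07,-0.074,0],[0,0.095,-0.1,0],[0.002,0.12,-0.126,0],[0.004,0.145,-0.152,0],[0.006,0.165,-0.173,0],[0.008,0.1775,-0.186,0]])

```text
t: 20.78
tcp_pos: [0.4507, 0.313, 0.1617]
tool_rot: [0.302, 0.645, -0.292, 0.638]
force: [1.1, -0.5, -1.0]
finger_gap: 0.604
```

Emit:
step_arm(commands=[[0,0,0,0],[0,0,0,0]])

```text
t: 20.95
tcp_pos: [0.4489, 0.3134, 0.1596]
tool_rot: [0.3, 0.646, -0.293, 0.638]
force: [-0.6, -0.5, -0.9]
finger_gap: 0.605
```

```bash
python3 -c "
from h import *
go(.453,.3105,.03,-50)
snap('top','d3',(0,180,250,360),3)
"
```

```text
t 20.95 tcp [0.4489 0.3134 0.1596] jaw -49.6 q6 1.25 xaxis [-0.006  0.014 -1.   ] F [-0.6 -0.5 -0.9]
shift [0.1296 0.0007 0.0067] turn rad 0.007 alt -3.134
```

View pics/d3.png

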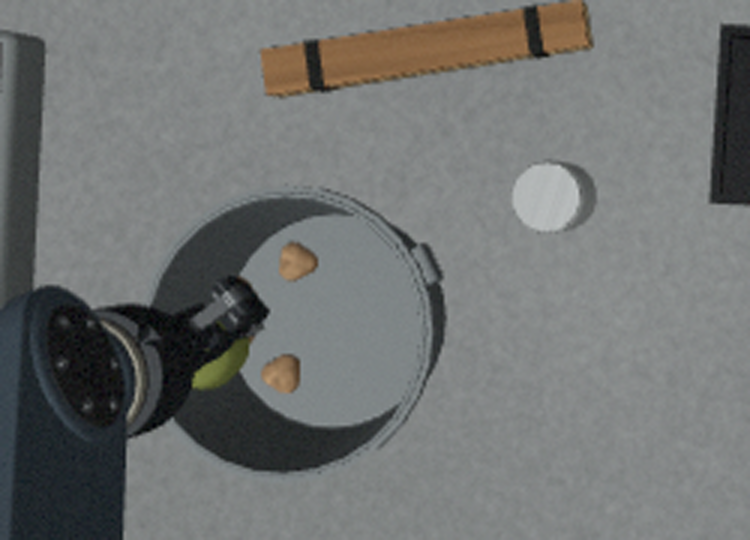

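Emit:
step_arm(commands=[[0.01,0,0.004,0],[0.03,0,0.007,0],[0.05,0,0.007,0],[0.07,0,0.007,0],[0.09,0,0.007,0],[0.105,0,0.007,0],[0.118,0,0.007,0],[0.125,0,0.007,0]])

```text
t: 21.67
tcp_pos: [0.4518, 0.3064, 0.0327]
tool_rot: [0.3, 0.646, -0.295, 0.636]
force: [-0.1, 0.5, 0.0]
finger_gap: 0.605
```

Emit:
step_arm(commands=[[0.006,0,0,0],[0.012,0,0,0],[0.018,0,0,0],[0.02,0,0,0]])

```text
t: 22.0
tcp_pos: [0.4518, 0.3064, 0.0122]
tool_rot: [0.3, 0.646, -0.295, 0.636]
force: [0.7, -0.6, -1.2]
finger_gap: 0.607
```

```bash
python3 -c "
from h import *
go(.453,.3105,.011,-50)
"
```

```text
t 22.00 tcp [0.4518 0.3064 0.0122] jaw -49.8 q6 1.23 xaxis [-0.01   0.012 -1.   ] F [ 0.7 -0.6 -1.2]
shift [ 0.0012  0.0036 -0.0024] turn rad 0.003 alt -3.138
```

Emit:
step_arm(commands=[[0.001,0,0,0],[0.001,0,0,0],[0.001,0,0,0],[0.001,0,0,0]], jaw=0.07)

```text
t: 22.33
tcp_pos: [0.452, 0.3066, 0.0117]
tool_rot: [0.3, 0.646, -0.295, 0.637]
force: [0.1, 0.1, -0.1]
finger_gap: 0.82
```

Emit:
step_arm(commands=[[-0.015,0,0,0],[-0.04,0,0,0],[-0.08,0,0,0],[-0.12,0,0,0],[-0.16,0,0,0],[-0.17,0,0,0]])

```text
t: 22.83
tcp_pos: [0.4569, 0.306, 0.1882]
tool_rot: [0.303, 0.643, -0.292, 0.64]
force: [1.0, 0.7, 0.1]
finger_gap: 0.819
```

```bash
python3 -c "
from h import *
go(.4595,-.0659,.13,-54)
snap('top','d4',(0,180,250,360),3)
"
```

```text
t 22.83 tcp [0.4569 0.306  0.1882] jaw -49.8 q6 1.24 xaxis [ 0.002  0.017 -1.   ] F [1.  0.7 0.1]
shift [ 0.0518 -0.2389  0.2863] turn rad 0.074 alt -3.068
```

View pics/d4.png

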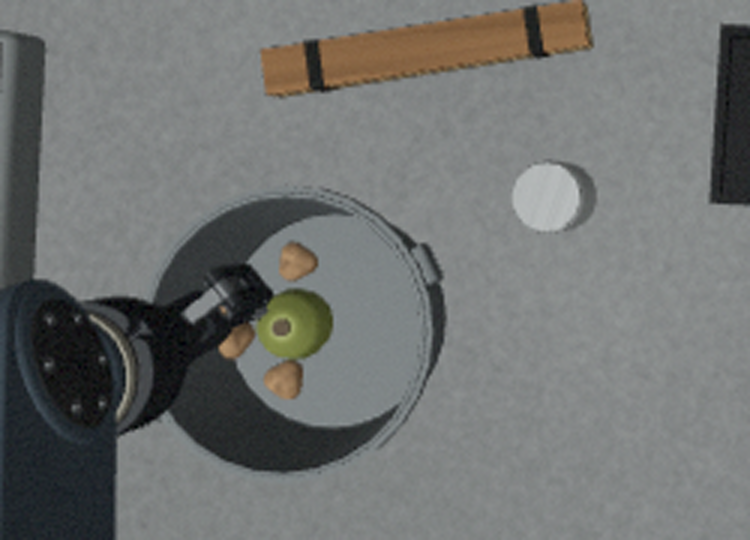

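Emit:
step_arm(commands=[[0,-0.026,0.031,0.03],[0,-0.052,0.062,0.074],[0,-0.078,0.094,0.074],[0,-0.105,0.125,0.074],[0.0,-0.13,0.156,0.074],[0.0,-0.157,0.188,0.074],[0.01,-0.183,0.22,0.074],[0.02,-0.21,0.25,0.074]], jaw=0.0854)

```text
t: 23.55
tcp_pos: [0.4577, -0.021, 0.1617]
tool_rot: [0.327, 0.632, -0.315, 0.628]
force: [0.8, 0.2, -1.2]
finger_gap: 0.999
```

```bash
python3 -c "
from h import *
go(.4595,-.0659,.1,-54)
t=snap('top')
print([onz('top',b[:2],.03) for b in blobs(t,(22,100,50),(38,255,255),60,(40,240,350,330))[1]])
"
```

```text
t 23.55 tcp [ 0.4577 -0.021   0.1617] jaw -54.0 q6 0.62 xaxis [ 0.003  0.017 -1.   ] F [ 0.8  0.2 -1.2]
shift [ 0.0609 -0.0257  0.0381] turn rad 0.000 alt -3.141
[array([0.45142465, 0.30755611, 0.03      ]), array([ 0.46638492, -0.19995575,  0.03      ]), array([ 0.44810628, -0.07577091,  0.03      ])]
```

Emit:
step_arm(commands=[[0.0,-0.015,0.02,0],[0.02,-0.025,0.037,0],[0.04,-0.025,0.038,0],[0.06,-0.025,0.038,0],[0.06,-0.025,0.038,0]])

```text
t: 24.02
tcp_pos: [0.4566, -0.0715, 0.0956]
tool_rot: [0.327, 0.634, -0.319, 0.624]
force: [-0.7, -0.3, 0.7]
finger_gap: 1.001
```

```bash
python3 -c "
from h import *
go(.4595,-.0659,.004,-54)
"
```

```text
t 24.02 tcp [ 0.4566 -0.0715  0.0956] jaw -54.4 q6 0.53 xaxis [-0.007  0.017 -1.   ] F [-0.7 -0.3  0.7]
shift [ 0.0917  0.0053 -0.0012] turn rad -0.006 alt 3.135
```

Emit:
step_arm(commands=[[0.01,0.0053,-0.001,0],[0.04,0.0053,-0.001,0],[0.07,0.0053,-0.001,0],[0.088,0.0053,-0.001,0],[0.0915,0.0053,-0.001,0],[0.0915,0.0053,-0.001,0]])

```text
t: 24.52
tcp_pos: [0.4587, -0.0653, 0.0035]
tool_rot: [0.327, 0.635, -0.319, 0.623]
force: [-0.9, -0.8, -1.3]
finger_gap: 1.002
```

Emit:
step_arm(commands=[[0,0,0,0],[0,0,0,0],[0,0,0,0],[0,0,0,0],[0,0,0,0],[0,0,0,0]], jaw=0.03)

```text
t: 25.02
tcp_pos: [0.4595, -0.0654, 0.0049]
tool_rot: [0.327, 0.634, -0.319, 0.624]
force: [0.3, 0.4, 6.8]
finger_gap: 0.609
```

Emit:
step_arm(commands=[[-0.02,0,0,0],[-0.05,0,0,0],[-0.085,0,0,0],[-0.12,0,0,0],[-0.15,0,0,0],[-0.16,0,0,0],[-0.16,0,0,0]])

```text
t: 25.6
tcp_pos: [0.4627, -0.069, 0.1684]
tool_rot: [0.327, 0.631, -0.318, 0.627]
force: [1.1, -0.8, -0.5]
finger_gap: 0.61
```

```bash
python3 -c "
from h import *
go(.423,.2585,.165,-54)
snap('side','d5',(100,100,360,300),3)
"
```

```text
t 25.60 tcp [ 0.4627 -0.069   0.1684] jaw -54.3 q6 0.54 xaxis [-0.     0.014 -1.   ] F [ 1.1 -0.8 -0.5]
shift [ 0.0081  0.1587 -0.2891] turn rad -0.006 alt 3.136
```

View pics/d5.png

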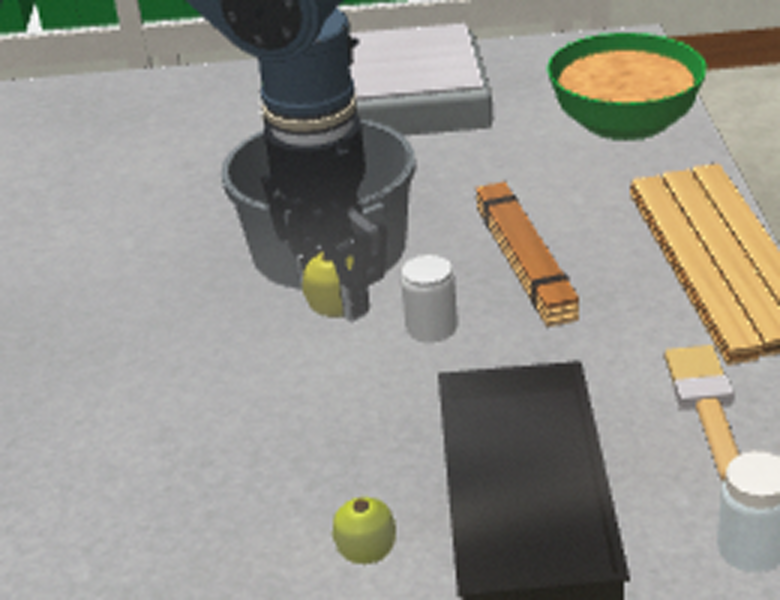

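Emit:
step_arm(commands=[[0,0.015,-0.025,0],[0,0.035,-0.06,0],[0,0.055,-0.1,0],[0,0.075,-0.137,0],[0.002,0.095,-0.173,0],[0.004,0.115,-0.21,0],[0.006,0.135,-0.245,0],[0.007,0.148,-0.27,0]])

```text
t: 26.32
tcp_pos: [0.4222, 0.2397, 0.1629]
tool_rot: [0.326, 0.634, -0.319, 0.625]
force: [0.0, -1.1, -1.4]
finger_gap: 0.61
```

```bash
python3 -c "
from h import *
go(.424,.2575,.165,-54)
"
```

```text
t 26.32 tcp [0.4222 0.2397 0.1629] jaw -54.3 q6 1.21 xaxis [-0.007  0.015 -1.   ] F [ 0.  -1.1 -1.4]
shift [-0.0018  0.0118 -0.0134] turn rad -0.005 alt 3.137
```

Emit:
step_arm(commands=[[0,0.01,-0.012,0],[0,0.012,-0.0134,0],[0.02,0.012,-0.0134,0],[0.04,0.012,-0.0134,0],[0.06,0.012,-0.0134,0],[0.08,0.012,-0.0134,0]])

```text
t: 26.82
tcp_pos: [0.4228, 0.2577, 0.0814]
tool_rot: [0.326, 0.634, -0.32, 0.624]
force: [0.3, 0.3, -0.8]
finger_gap: 0.61
```

```bash
python3 -c "
from h import *
go(.424,.2575,.011,-54)
"
```

```text
t 26.82 tcp [0.4228 0.2577 0.0814] jaw -54.3 q6 1.24 xaxis [-0.009  0.014 -1.   ] F [ 0.3  0.3 -0.8]
shift [0.0704 0.0008 0.0021] turn rad -0.005 alt 3.137
```

Emit:
step_arm(commands=[[0.018,0.0008,0.002,0],[0.036,0.0008,0.002,0],[0.05,0.0008,0.002,0],[0.06,0.0008,0.002,0],[0.067,0.0008,0.002,0],[0.07,0.0008,0.002,0],[0.07,0.0008,0.002,0]])

```text
t: 27.4
tcp_pos: [0.4242, 0.2576, 0.0108]
tool_rot: [0.326, 0.634, -0.32, 0.624]
force: [-0.7, 2.4, -1.5]
finger_gap: 0.608
```

```bash
python3 -c "
from h import *
go(.424,.2575,.011,-54)
snap('top','d6',(0,180,250,360),3)
"
```

```text
t 27.40 tcp [0.4242 0.2576 0.0108] jaw -54.3 q6 1.23 xaxis [-0.009  0.015 -1.   ] F [-0.7  2.4 -1.5]
shift [-0.0002 -0.0002 -0.    ] turn rad -0.005 alt 3.137
```

View pics/d6.png

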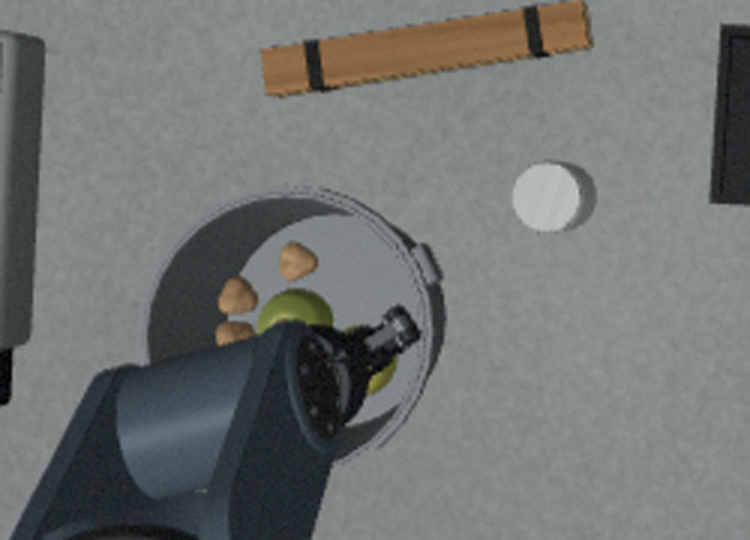

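Emit:
step_arm(commands=[[0,0,0,0],[0,0,0,0],[0,0,0,0],[0,0,0,0]], jaw=0.067)

```text
t: 27.78
tcp_pos: [0.4278, 0.2598, 0.0128]
tool_rot: [0.328, 0.632, -0.316, 0.627]
force: [1.4, 10.0, 1.6]
finger_gap: 0.783
```

Emit:
step_arm(commands=[[-0.015,0,0,0],[-0.04,0,0,0],[-0.08,0,0,0],[-0.12,0,0,0],[-0.16,0,0,0],[-0.17,0,0,0]])

```text
t: 28.28
tcp_pos: [0.4306, 0.2574, 0.1891]
tool_rot: [0.33, 0.629, -0.314, 0.629]
force: [0.1, -0.2, -0.3]
finger_gap: 0.787
```

```bash
python3 -c "
from h import *
go(.4663,-.2002,.18,-54)
snap('top','d7',(0,180,250,360),3)
"
```

```text
t 28.28 tcp [0.4306 0.2574 0.1891] jaw -54.2 q6 1.24 xaxis [ 0.011  0.021 -1.   ] F [ 0.1 -0.2 -0.3]
shift [-1.000e-04 -2.388e-01  3.920e-01] turn rad -0.003 alt 3.138
```

View pics/d7.png

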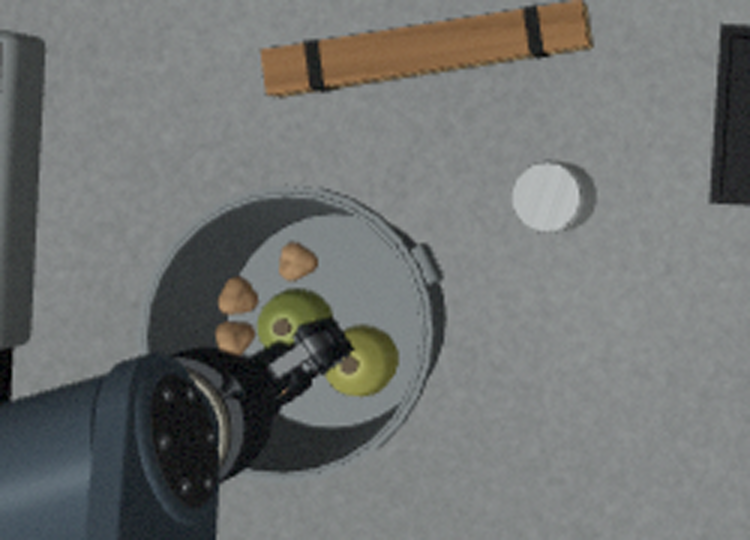

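Emit:
step_arm(commands=[[0,-0.02,0.033,0],[0,-0.04,0.067,0],[0,-0.06,0.1,0],[0,-0.081,0.134,0],[0.0,-0.102,0.168,0],[0.0,-0.123,0.202,0],[0.0,-0.144,0.237,0],[0.0,-0.165,0.272,0]], jaw=0.0854)

```text
t: 29.0
tcp_pos: [0.4545, -0.0614, 0.1818]
tool_rot: [0.33, 0.63, -0.314, 0.629]
force: [1.1, 1.4, -0.4]
finger_gap: 1.001
```

```bash
python3 -c "
from h import *
t=snap('top','d8',(0,180,250,360),3)
print([onz('top',b[:2],.03) for b in blobs(t,(22,100,50),(38,255,255),60,(40,240,350,330))[1]])
print([(onz('top',b[:2],.0145),b[2]) for b in blobs(t,(5,60,60),(18,255,255),20,(50,240,150,340))[1]])
go(.4663,-.2002,.1,54)
go(.4663,-.2002,.1,-54)
"
```

```text
[array([0.45143051, 0.30754491, 0.03      ]), array([0.42427886, 0.25708963, 0.03      ]), array([ 0.46644631, -0.20005098,  0.03      ])]
[(array([0.47014603, 0.35826604, 0.0145    ]), 106.5), (array([0.40783103, 0.31902946, 0.0145    ]), 104.5), (array([0.43792058, 0.35978235, 0.0145    ]), 104.0), (array([0.49799784, 0.31384172, 0.0145    ]), 98.0)]
t 29.05 tcp [ 0.4577 -0.0692  0.182 ] jaw -54.5 q6 0.53 xaxis [ 0.014  0.015 -1.   ] F [ 2.2 -4.7 -0. ]
shift [ 0.0801 -0.0708  0.112 ] turn rad 1.248 alt -1.893
t 29.05 tcp [ 0.4577 -0.0692  0.182 ] jaw -54.5 q6 0.53 xaxis [ 0.014  0.015 -1.   ] F [ 2.2 -4.7 -0. ]
shift [ 0.0801 -0.0708  0.112 ] turn rad -0.008 alt 3.133
```

View pics/d8.png

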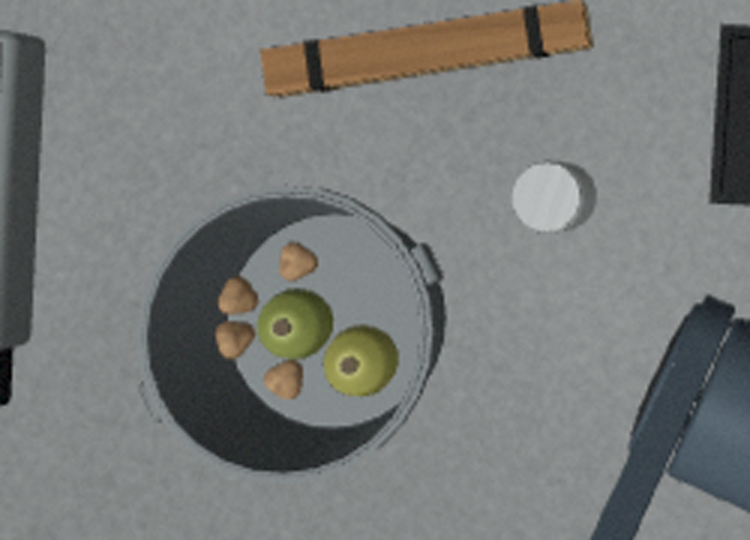

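Emit:
step_arm(commands=[[0.0,-0.012,0.02,-0.12],[0,-0.025,0.04,-0.24],[0,-0.038,0.06,-0.36],[0,-0.05,0.08,-0.48],[0.0,-0.062,0.1,-0.6],[0.0,-0.07,0.112,-0.72],[0.0,-0.07,0.112,-0.84],[0.0,-0.07,0.112,-0.96]])

```text
t: 29.72
tcp_pos: [0.4649, -0.2017, 0.1793]
tool_rot: [0.001, 0.703, 0.01, 0.711]
force: [0.4, 0.2, -0.9]
finger_gap: 1.002
```

```bash
python3 -c "
from h import *
go(.4664,-.2001,.1,51)
"
```

```text
t 29.72 tcp [ 0.4649 -0.2017  0.1793] jaw 0.7 q6 -0.67 xaxis [ 0.012  0.016 -1.   ] F [ 0.4  0.2 -0.9]
shift [0.0793 0.0003 0.0005] turn rad -0.877 alt 2.264
```

Emit:
step_arm(commands=[[0.0,0,0,-0.12],[0,0,0,-0.24],[0.02,0,0,-0.36],[0.03,0,0,-0.48],[0.04,0,0,-0.6],[0.06,0,0,-0.72],[0.078,0,0,-0.84],[0.08,0,0,-0.877]])

```text
t: 30.38
tcp_pos: [0.4633, -0.1986, 0.0962]
tool_rot: [-0.3, 0.632, 0.311, 0.643]
force: [-0.4, 1.0, 0.4]
finger_gap: 1.001
```

```bash
python3 -c "
from h import *
go(.4664,-.2001,.004,51)
"
```

```text
t 30.38 tcp [ 0.4633 -0.1986  0.0962] jaw 51.2 q6 -1.56 xaxis [ 0.006  0.02  -1.   ] F [-0.4  1.   0.4]
shift [ 0.0922 -0.0041 -0.001 ] turn rad 0.004 alt -3.138
```

Emit:
step_arm(commands=[[0.01,-0.004,-0.001,0],[0.04,-0.004,-0.001,0],[0.07,-0.004,-0.001,0],[0.088,-0.004,-0.001,0],[0.092,-0.004,-0.001,0],[0.092,-0.004,-0.001,0]])

```text
t: 30.88
tcp_pos: [0.4649, -0.199, 0.0027]
tool_rot: [-0.299, 0.633, 0.312, 0.642]
force: [1.0, 0.1, 0.7]
finger_gap: 1.005
```

Emit:
step_arm(commands=[[0,0,0,0],[0,0,0,0],[0,0,0,0],[0,0,0,0],[0,0,0,0],[0,0,0,0]], jaw=0.03)

```text
t: 31.38
tcp_pos: [0.4655, -0.1994, 0.004]
tool_rot: [-0.299, 0.633, 0.312, 0.642]
force: [-0.7, 1.2, 5.6]
finger_gap: 0.609
```

Emit:
step_arm(commands=[[-0.02,0,0,0],[-0.05,0,0,0],[-0.085,0,0,0],[-0.12,0,0,0],[-0.15,0,0,0],[-0.16,0,0,0],[-0.16,0,0,0]])

```text
t: 31.97
tcp_pos: [0.4664, -0.204, 0.1669]
tool_rot: [-0.302, 0.632, 0.31, 0.643]
force: [0.9, -0.5, -1.3]
finger_gap: 0.607
```

```bash
python3 -c "
from h import *
go(.483,.258,.165,51)
snap('side','d9',(100,100,360,300),3)
"
```

```text
t 31.97 tcp [ 0.4664 -0.204   0.1669] jaw 51.2 q6 -1.55 xaxis [ 0.01   0.017 -1.   ] F [ 0.9 -0.5 -1.3]
shift [0.01   0.2763 0.3705] turn rad 0.004 alt -3.138
```

View pics/d9.png

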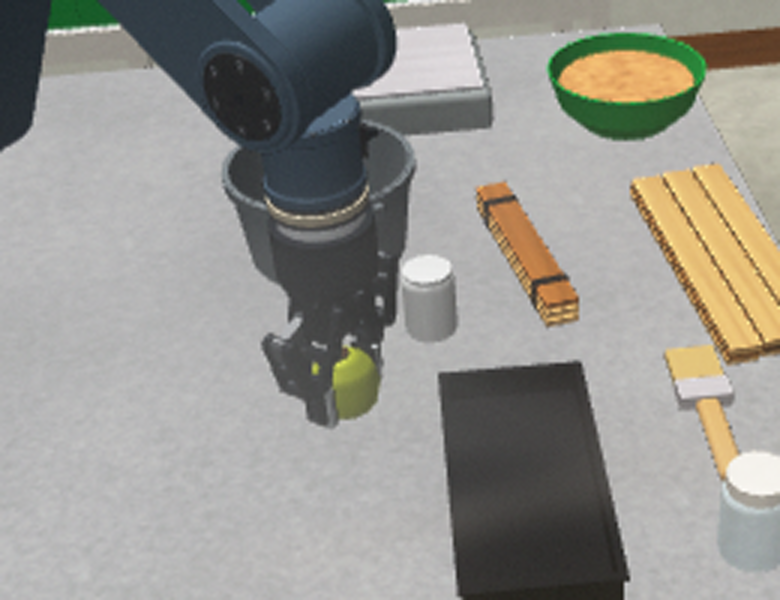

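Emit:
step_arm(commands=[[0,0.012,0.016,0],[0,0.03,0.042,0],[0,0.052,0.07,0],[0,0.074,0.1,0],[0.0,0.096,0.13,0],[0.0,0.118,0.16,0],[0.0,0.14,0.188,0],[0.0,0.162,0.217,0]])

```text
t: 32.68
tcp_pos: [0.4728, 0.0693, 0.168]
tool_rot: [-0.299, 0.634, 0.312, 0.641]
force: [1.1, 0.4, -1.0]
finger_gap: 0.606
```

```bash
python3 -c "
from h import *
go(.483,.258,.165,51)
"
```

```text
t 32.68 tcp [0.4728 0.0693 0.168 ] jaw 51.2 q6 -1.01 xaxis [ 0.002  0.02  -1.   ] F [ 1.1  0.4 -1. ]
shift [0.0069 0.1102 0.1534] turn rad 0.003 alt -3.138
```

Emit:
step_arm(commands=[[0,0.02,0.028,0],[0,0.042,0.058,0],[0,0.064,0.088,0],[0.002,0.084,0.117,0],[0.004,0.099,0.138,0],[0.005,0.107,0.149,0],[0.006,0.11,0.153,0],[0.006,0.11,0.153,0]])

```text
t: 33.35
tcp_pos: [0.4813, 0.2581, 0.1635]
tool_rot: [-0.3, 0.635, 0.313, 0.639]
force: [0.8, -0.6, -0.7]
finger_gap: 0.611
```

```bash
python3 -c "
from h import *
go(.483,.258,.085,51)
snap('top','e1',(0,180,250,360),3)
"
```

```text
t 33.35 tcp [0.4813 0.2581 0.1635] jaw 51.3 q6 -0.63 xaxis [-0.003  0.019 -1.   ] F [ 0.8 -0.6 -0.7]
shift [ 0.0785 -0.0025 -0.0001] turn rad 0.005 alt -3.136
```

View pics/e1.png

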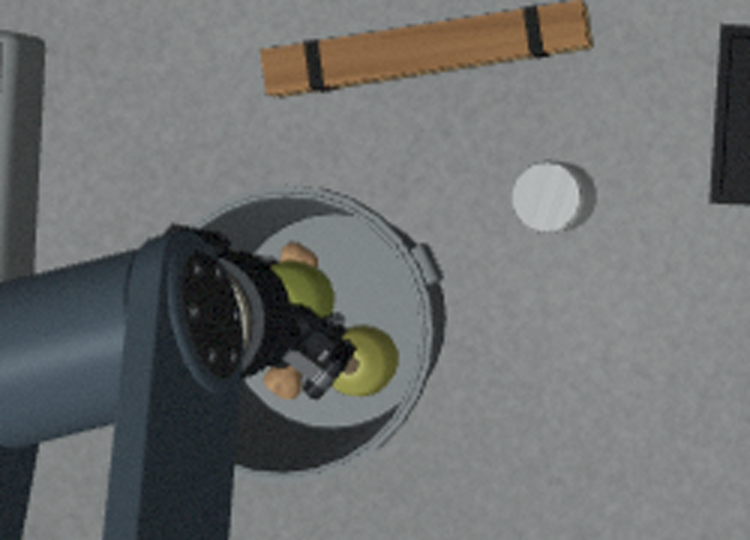

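Emit:
step_arm(commands=[[0.01,-0.002,0,0],[0.03,-0.0025,0,0],[0.05,-0.0025,0,0],[0.07,-0.0025,0,0],[0.085,-0.0025,0,0],[0.1,-0.0025,0,0],[0.11,-0.0025,0,0],[0.115,-0.0025,0,0]])

```text
t: 34.07
tcp_pos: [0.4822, 0.256, 0.0469]
tool_rot: [-0.299, 0.637, 0.312, 0.639]
force: [0.7, 0.0, -0.7]
finger_gap: 0.607
```

```bash
python3 -c "
from h import *
go(.483,.258,.01,51)
"
```

```text
t 34.07 tcp [0.4822 0.256  0.0469] jaw 51.1 q6 -0.64 xaxis [-0.006  0.017 -1.   ] F [ 0.7  0.  -0.7]
shift [0.0369 0.0001 0.0016] turn rad 0.002 alt -3.139
```

Emit:
step_arm(commands=[[0.01,0,0.001,0],[0.02,0,0.001,0],[0.028,0,0.0015,0],[0.034,0,0.0015,0],[0.037,0,0.0015,0],[0.037,0,0.0015,0]])

```text
t: 34.57
tcp_pos: [0.4829, 0.2579, 0.0095]
tool_rot: [-0.299, 0.637, 0.312, 0.638]
force: [-0.5, -0.2, -0.7]
finger_gap: 0.607
```

Emit:
step_arm(commands=[[0,0,0,0],[0,0,0,0],[0,0,0,0],[0,0,0,0]], jaw=0.065)

```text
t: 34.9
tcp_pos: [0.4833, 0.2583, 0.01]
tool_rot: [-0.299, 0.637, 0.312, 0.639]
force: [-0.5, 2.2, 0.0]
finger_gap: 0.76
```

Emit:
step_arm(commands=[[-0.015,0,0,0],[-0.04,0,0,0],[-0.08,0,0,0],[-0.12,0,0,0],[-0.16,0,0,0],[-0.2,0,0,0],[-0.21,0,0,0]])

```text
t: 35.48
tcp_pos: [0.4876, 0.2554, 0.2267]
tool_rot: [-0.3, 0.632, 0.311, 0.643]
force: [0.4, 0.1, -0.5]
finger_gap: 0.763
```

```bash
python3 -c "
from h import *
go(.663,.2147,.2,10)
snap('top','e2',(0,150,350,400),2.2)
snap('side','e3',(100,100,360,300),3)
"
```

```text
t 35.48 tcp [0.4876 0.2554 0.2267] jaw 51.2 q6 -0.63 xaxis [ 0.007  0.021 -1.   ] F [ 0.4  0.1 -0.5]
shift [ 0.0271 -0.1623  0.0777] turn rad 0.719 alt -2.423
```

View pics/e2.png

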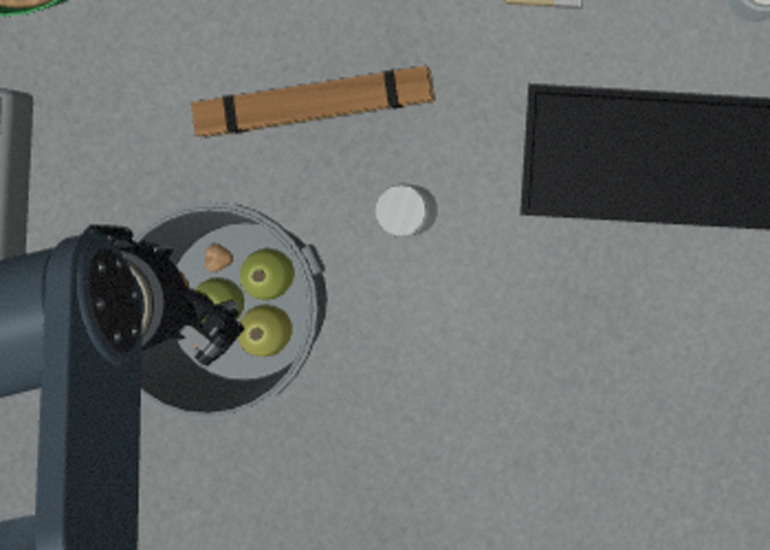

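View pics/e3.png

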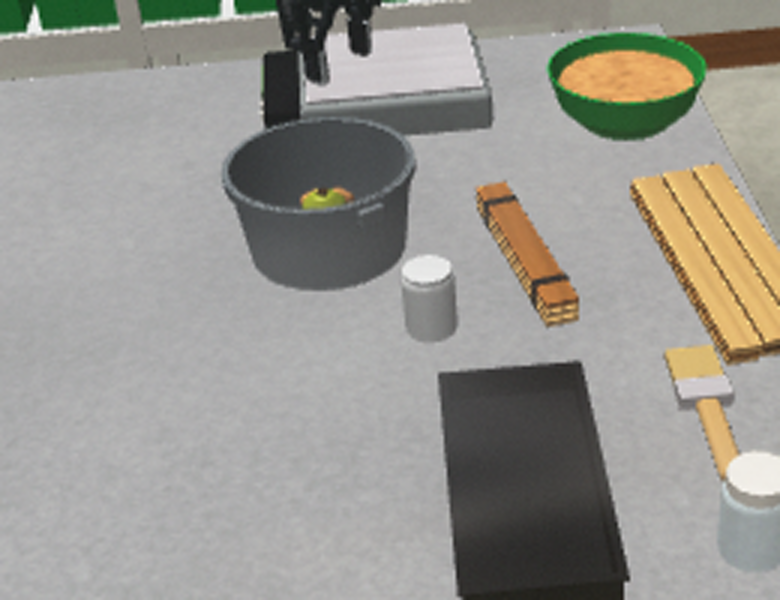

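```bash
python3 - <<'E'
from h import *
t=snap('top')
m,b=blobs(t,(5,60,60),(18,255,255),60,(80,160,210,225))
pts=np.vstack([c[3] for c in b]); r=cv2.minAreaRect(pts); print(r)
bp=cv2.boxPoints(r); w=np.array([onz('top',p,.03) for p in bp]); print(w.mean(0),[np.linalg.norm(w[i]-w[i-1]).round(4) for i in range(4)],[np.degrees(np.arctan2(*(w[i]-w[i-1])[1::-1])).round(1) for i in range(4)])
go(.663,.2147,.2,10)
E
```

```text
((141.46493530273438, 195.77346801757812), (16.504854202270508, 110.02218627929688), 81.20945739746094)
[0.66312334 0.21572029 0.03      ] [np.float64(0.0382), np.float64(0.2528), np.float64(0.0384), np.float64(0.2522)] [np.float64(11.1), np.float64(-80.1), np.float64(-169.7), np.float64(99.8)]
t 35.63 tcp [0.4844 0.2544 0.2207] jaw 51.2 q6 -0.63 xaxis [-0.003  0.018 -1.   ] F [-0.7 -0.2 -0. ]
shift [ 0.0194 -0.1643  0.0808] turn rad 0.718 alt -2.423
```

Bundle at (0.663, 0.215), long axis ~100°. Go above it.

Emit:
step_arm(commands=[[0,-0.03,0.014,0.1],[0,-0.06,0.028,0.22],[0,-0.09,0.043,0.34],[0,-0.12,0.058,0.46],[0.0,-0.15,0.072,0.58],[0.02,-0.164,0.081,0.7],[0.05,-0.164,0.081,0.718],[0.08,-0.164,0.081,0.718]])

```text
t: 36.3
tcp_pos: [0.6627, 0.2151, 0.1353]
tool_rot: [-0.055, 0.706, 0.067, 0.703]
force: [0.0, 0.3, -0.5]
finger_gap: 0.759
```

```bash
python3 -c "
from h import *
go(.663,.215,.06,10)
"
```

```text
t 36.30 tcp [0.6627 0.2151 0.1353] jaw 9.9 q6 -0.04 xaxis [-0.006  0.018 -1.   ] F [ 0.   0.3 -0.5]
shift [ 0.0753 -0.0015  0.0005] turn rad -0.002 alt 3.140
```

Emit:
step_arm(commands=[[0.01,-0.0015,0,0],[0.04,-0.0015,0,0],[0.075,-0.002,0,0],[0.105,-0.002,0,0],[0.125,-0.0025,0,0],[0.132,-0.0025,0,0],[0.132,-0.0025,0,0]], jaw=0.06)

```text
t: 36.88
tcp_pos: [0.6594, 0.2144, -0.0006]
tool_rot: [-0.055, 0.709, 0.067, 0.7]
force: [-0.2, -0.3, -0.1]
finger_gap: 0.705
```

```bash
python3 -c "
from h import *
go(.663,.215,.002,10)
snap('side','f1',(180,80,380,240),3.8)
"
```

```text
t 36.88 tcp [ 6.594e-01  2.144e-01 -6.000e-04] jaw 9.9 q6 -0.04 xaxis [-0.014  0.016 -1.   ] F [-0.2 -0.3 -0.1]
shift [-0.0026 -0.      0.0037] turn rad -0.002 alt 3.140
```

View pics/f1.png

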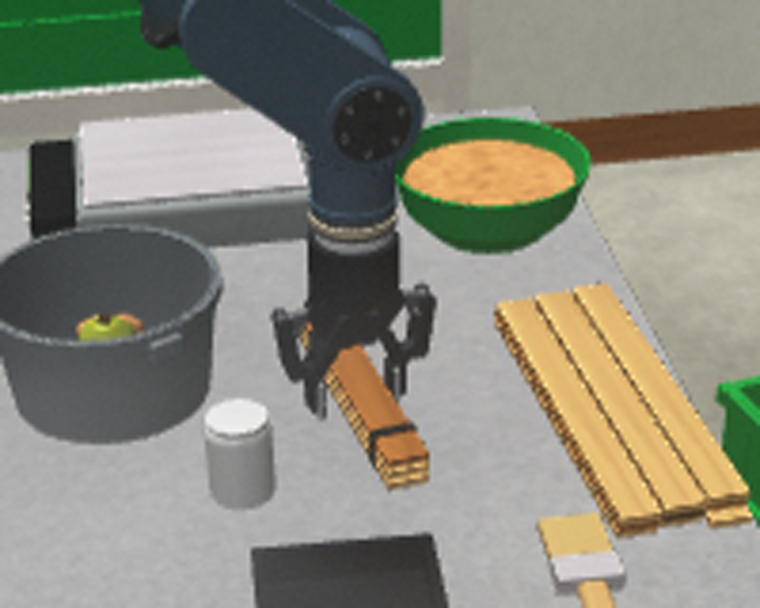

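Raise 2.5 mm, centre, close with 80 N, lift.

Emit:
step_arm(commands=[[-0.0025,0,0.0035,0],[-0.0025,0,0.0035,0]])

```text
t: 37.1
tcp_pos: [0.6669, 0.2156, 0.0063]
tool_rot: [-0.055, 0.706, 0.067, 0.703]
force: [0.8, 0.3, 0.7]
finger_gap: 0.702
```

Emit:
step_arm(commands=[[0,0,0,0],[0,0,0,0],[0,0,0,0],[0,0,0,0],[0,0,0,0],[0,0,0,0]], jaw=0.01, grip_force=80)

```text
t: 37.6
tcp_pos: [0.6685, 0.2159, 0.0088]
tool_rot: [-0.055, 0.704, 0.068, 0.705]
force: [-0.4, 1.0, 6.8]
finger_gap: 0.403
```

Emit:
step_arm(commands=[[-0.015,0,0,0],[-0.04,0,0,0],[-0.07,0,0,0],[-0.1,0,0,0],[-0.13,0,0,0],[-0.155,0,0,0],[-0.165,0,0,0],[-0.165,0,0,0]])

```text
t: 38.27
tcp_pos: [0.6705, 0.2131, 0.1779]
tool_rot: [-0.054, 0.702, 0.068, 0.707]
force: [0.5, 0.3, -2.0]
finger_gap: 0.403
```

```bash
python3 -c "
from h import *
go(.453,.2825,.165,10)
snap('side','f2',(180,80,380,240),3.8)
snap('top','f3',(0,150,350,400),2.2)
"
```

```text
t 38.27 tcp [0.6705 0.2131 0.1779] jaw 9.9 q6 -0.04 xaxis [ 0.006  0.019 -1.   ] F [ 0.5  0.3 -2. ]
shift [ 0.0129  0.1056 -0.2024] turn rad -0.002 alt 3.140
```

View pics/f2.png

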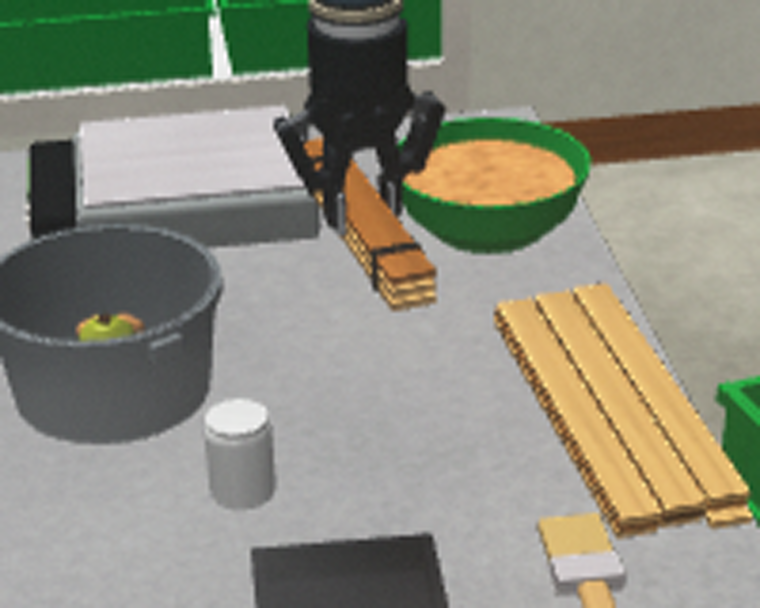

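View pics/f3.png

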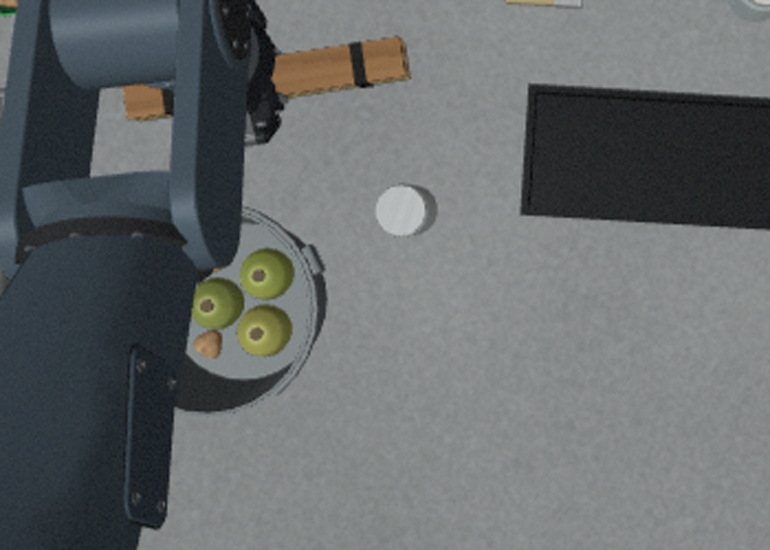

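Emit:
step_arm(commands=[[0,0.008,-0.016,0],[0,0.022,-0.044,0],[0,0.04,-0.076,0],[0,0.057,-0.11,0],[0.0,0.074,-0.143,0],[0.0,0.09,-0.172,0],[0.003,0.1,-0.193,0],[0.006,0.1055,-0.202,0]])

```text
t: 39.03
tcp_pos: [0.4445, 0.2817, 0.1666]
tool_rot: [-0.056, 0.708, 0.068, 0.701]
force: [0.4, 0.0, -2.6]
finger_gap: 0.401
```

Emit:
step_arm(commands=[[0,0,0,0],[0,0,0,0]])

```text
t: 39.2
tcp_pos: [0.4434, 0.2815, 0.165]
tool_rot: [-0.057, 0.709, 0.067, 0.7]
force: [-0.1, 0.1, -2.1]
finger_gap: 0.401
```

```bash
python3 -c "
from h import *
go(.453,.2825,.12,10)
snap('side','f4',(100,60,360,260),3)
snap('top','f5',(0,150,350,400),2.2)
"
```

```text
t 39.20 tcp [0.4434 0.2815 0.165 ] jaw 10.1 q6 0.15 xaxis [-0.014  0.014 -1.   ] F [-0.1  0.1 -2.1]
shift [ 0.0449 -0.0014  0.0102] turn rad 0.001 alt -3.140
```

View pics/f4.png

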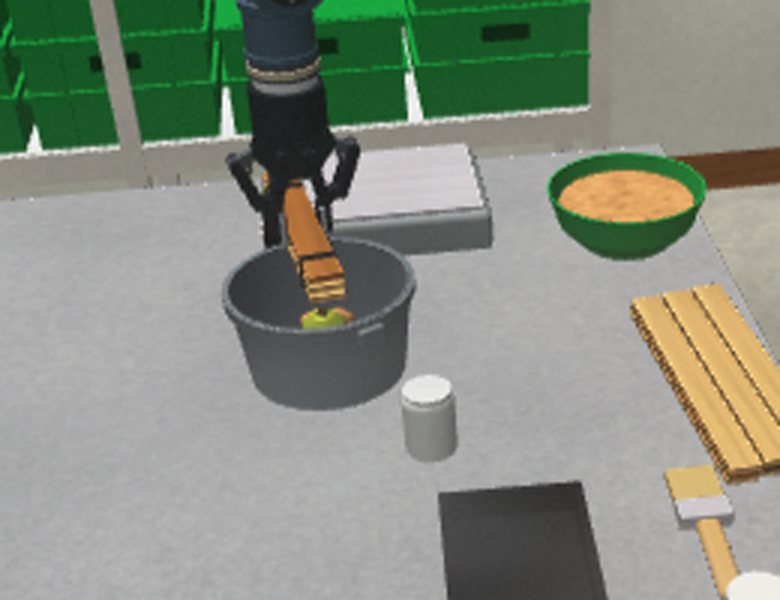

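View pics/f5.png

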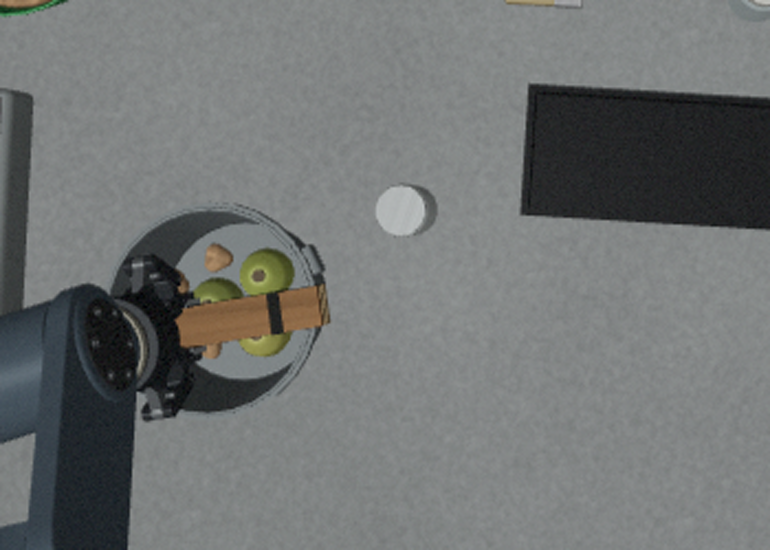

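Emit:
step_arm(commands=[[0.008,0,0.006,0],[0.018,-0.001,0.01,0],[0.028,-0.001,0.01,0],[0.035,-0.001,0.01,0],[0.04,-0.001,0.01,0],[0.043,-0.001,0.01,0]])

```text
t: 39.8
tcp_pos: [0.4551, 0.2825, 0.1215]
tool_rot: [-0.056, 0.708, 0.067, 0.7]
force: [-0.2, -0.4, -2.3]
finger_gap: 0.402
```

```bash
python3 -c "
from h import *
go(.453,.2825,.119,10)
snap('side','f6',(100,60,360,260),3)
snap('top','f7',(0,150,350,400),2.2)
"
```

```text
t 39.80 tcp [0.4551 0.2825 0.1215] jaw 10.0 q6 0.15 xaxis [-0.012  0.014 -1.   ] F [-0.2 -0.4 -2.3]
shift [ 0.0025  0.0003 -0.002 ] turn rad -0.001 alt 3.141
```

View pics/f6.png

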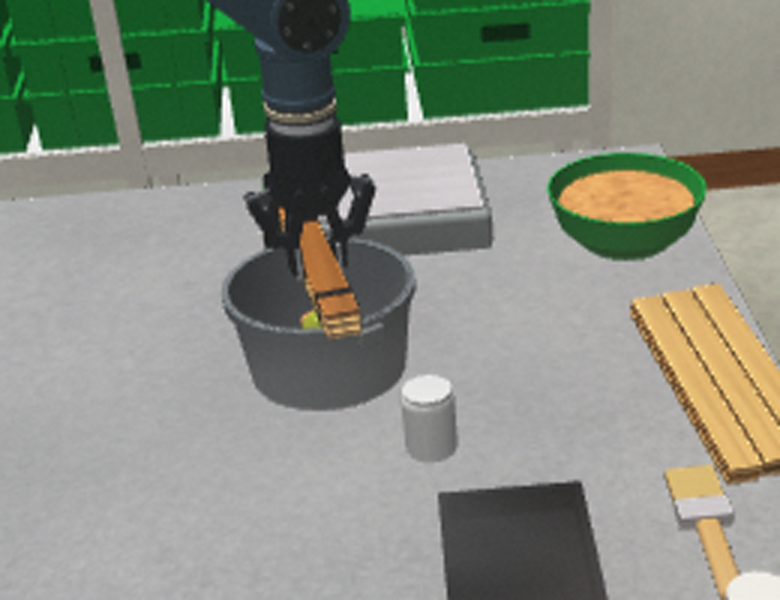

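View pics/f7.png

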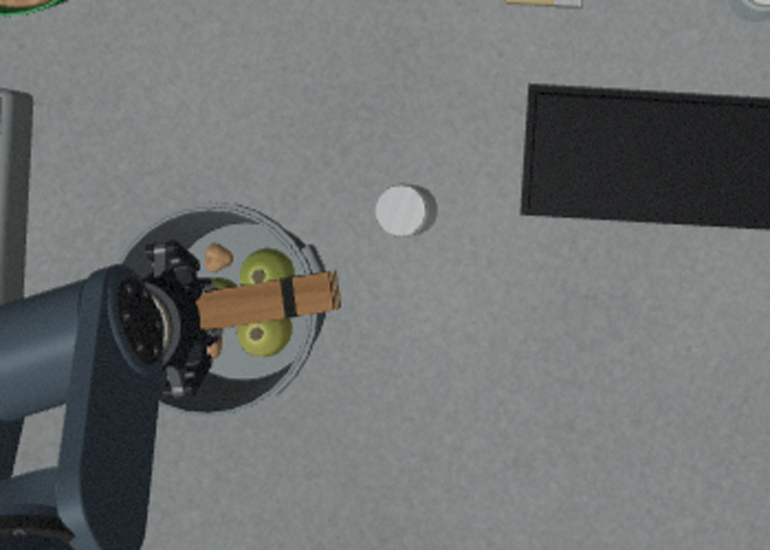

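Nearly on the rim; lower with small steps until the force shows contact.

Emit:
step_arm(commands=[[0.0015,0,-0.001,0],[0.003,0,-0.002,0],[0.004,0,-0.002,0],[0.0045,0,-0.002,0]])

```text
t: 40.23
tcp_pos: [0.4533, 0.2826, 0.1191]
tool_rot: [-0.056, 0.708, 0.067, 0.701]
force: [-3.0, -1.7, 10.0]
finger_gap: 0.404
```

Emit:
step_arm(commands=[[0.001,0,0,0],[0.001,0,0,0],[0.001,0,0,0]], grip_force=20)

```text
t: 40.48
tcp_pos: [0.4533, 0.2826, 0.1191]
tool_rot: [-0.056, 0.707, 0.067, 0.701]
force: [-2.3, -1.1, 6.0]
finger_gap: 0.402
```

Emit:
step_arm(commands=[[0,0,0,0],[0,0,0,0],[0,0,0,0],[0,0,0,0]], jaw=0.05)

```text
t: 40.82
tcp_pos: [0.4534, 0.2827, 0.119]
tool_rot: [-0.056, 0.707, 0.067, 0.701]
force: [0.9, 0.4, 0.2]
finger_gap: 0.587
```

Emit:
step_arm(commands=[[-0.015,0,0,0],[-0.04,0,0,0],[-0.08,0,0,0],[-0.12,0,0,0],[-0.14,0,0,0],[-0.14,0,0,0]])

```text
t: 41.32
tcp_pos: [0.458, 0.2818, 0.2643]
tool_rot: [-0.055, 0.703, 0.069, 0.705]
force: [0.7, 0.1, -0.2]
finger_gap: 0.584
```

```bash
python3 -c "
from h import *
go(.43,.0,.28,10)
snap('side','f8',(100,60,360,260),3)
"
```

```text
t 41.32 tcp [0.458  0.2818 0.2643] jaw 10.0 q6 0.15 xaxis [ 0.001  0.019 -1.   ] F [ 0.7  0.1 -0.2]
shift [-0.0212 -0.2723 -0.0766] turn rad 0.000 alt -3.141
```

View pics/f8.png

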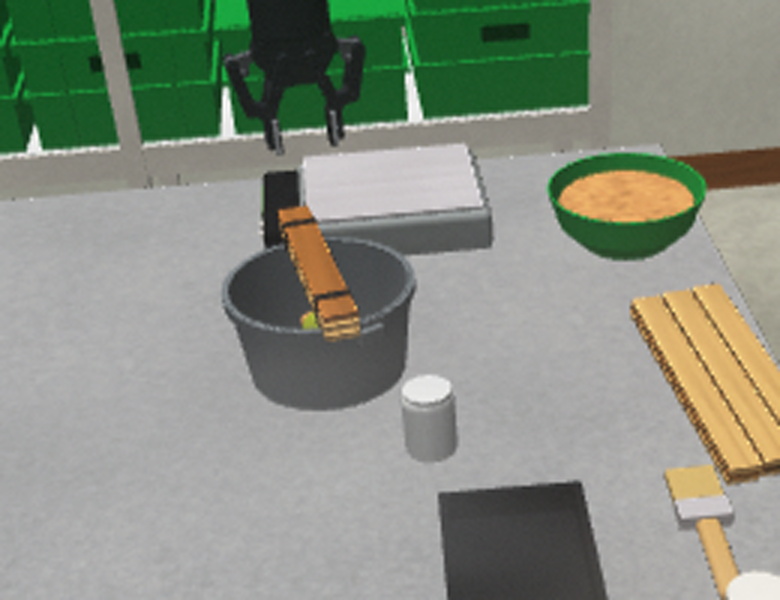

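Move the arm away and check everything in both views.

Emit:
step_arm(commands=[[-0.01,-0.04,-0.01,0],[-0.02,-0.08,-0.02,0],[-0.02,-0.12,-0.03,0],[-0.02,-0.16,-0.045,0],[-0.02,-0.2,-0.055,0],[-0.02,-0.24,-0.068,0],[-0.02,-0.27,-0.076,0],[-0.02,-0.27,-0.076,0]])

```text
t: 42.03
tcp_pos: [0.4275, -0.0031, 0.2751]
tool_rot: [-0.054, 0.707, 0.065, 0.703]
force: [-0.1, -0.4, 0.9]
finger_gap: 0.584
```

```bash
python3 - <<'E'
from h import *
go(.43,0,.28)
t=snap('top','g1'); s=snap('side','g2')
m,b=blobs(t,(5,60,60),(18,255,255),60,(40,240,175,330))
pts=np.vstack([c[3] for c in b if c[2]>150]); r=cv2.minAreaRect(pts)
w=np.array([onz('top',p,.14) for p in cv2.boxPoints(r)]); print("bundle",w.mean(0),[np.linalg.norm(w[i]-w[i-1]).round(4) for i in range(2)])
m,b=blobs(t,(45,120,30),(80,255,255),60,(365,170,460,330))
for x,y,a,c in b:print("scoop",x,y,a,cv2.minAreaRect(c))
print("tin",onz("top",[182,245],.075))
E
```

```text
t 42.03 tcp [ 0.4275 -0.0031  0.2751] jaw 9.6 q6 -0.45 xaxis [-0.007  0.016 -1.   ] F [-0.1 -0.4  0.9]
shift [-0.0049  0.0027  0.0029] turn rad 0.000 alt -3.142
bundle [0.4453942  0.25727572 0.14      ] [np.float64(0.0598), np.float64(0.2117)]
scoop 420.5246118268913 238.62950115626032 2018.0 ((422.5135192871094, 254.08108520507812), (96.0090103149414, 41.09974670410156), 80.53767395019531)
tin [0.55177846 0.1111834  0.075     ]
```

View pics/g1.png

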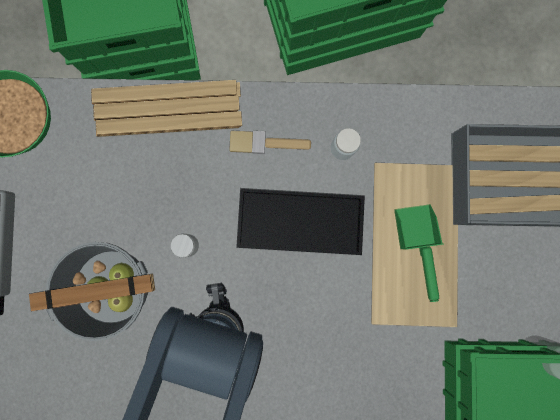

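View pics/g2.png

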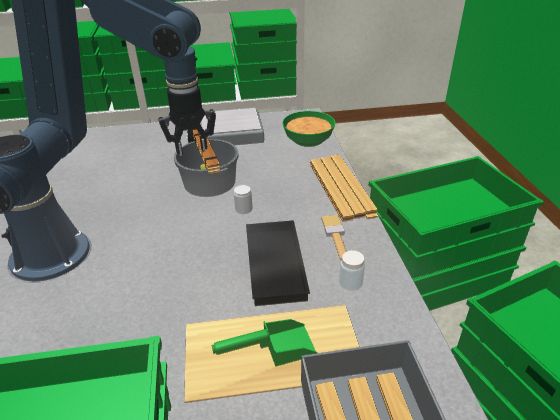

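```bash
python3 - <<'E'
from h import *
t=snap('top','g3',(15,230,185,350),4.5)
a,b=onz('top',(30,301),.14),onz('top',(153.5,284),.14); print((a+b)/2-[.453,.2825,0],np.linalg.norm(a-b))
E
```

```text
[-0.00072836 -0.00189225  0.14      ] 0.25345073001220375
```

View pics/g3.png

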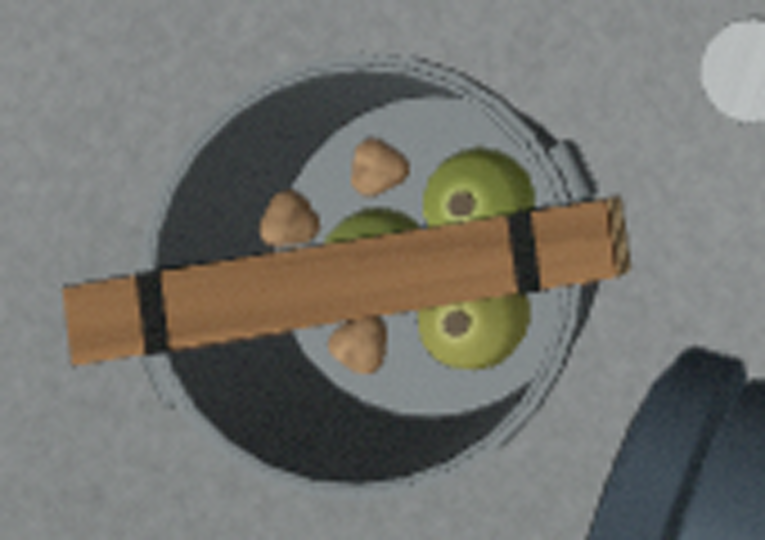

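```bash
python3 -c "
from station import manip
print(manip.sign_off())"
```

```text
the job is handed in; nothing more can be done
None
```

I finished the job and handed it in at about 42 s of the 210 s; no verdict was reported.

- **Nuggets:** I scooped all four in one pass along the tray and carried them over the tub. I tipped them in by levering the scoop handle on the tub's rim.
- **Guavas:** I lowered all three to within about 1.5 mm of the tub floor and released them. Most stand beside the nuggets rather than on top of them. While I released the second guava, a finger pushed against the tub wall with about 10 N.
- **Bundle:** it lies across the tub's rim. The last picture puts its centre about 2 mm from the tub axis. Its length at rim height measures 253 mm, which fits it lying level, but I did not measure the tilt itself.
- **Scoop, tin and brush:** the scoop is back flat and upright on the board. The tin is within about 2 mm of its starting position, and the brush looks unmoved in the pictures.

**Two checks were weak:**
- One nugget is hidden under the bundle in the last picture. All four were visible in the tub in the last clear view before the third guava, and nothing lies outside the tub.
- My first automatic bundle measurement mixed in nugget pixels and cut off one end. I measured again from the end points by hand.

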